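# Fit the idler pulley and lock it with its R-clip

## Robot

A 6-joint arm with a two-finger parallel gripper is mounted at the origin on a cart in front of the work surface, level with it; the furniture and walls round the work are solid. World frame = base frame: x ahead of the robot, y to its left, z up, the work surface at z = 0. Lengths are in m, angles in rad, forces in N, time in s.
With the tool pointing down it reaches from about 0.25 to 0.725 m from the base axis. Payload 4 kg.
Tool frame: the origin (TCP) lies at the very end of the fingers, on their centre line; the grasp point (between the pads) lies 19 mm behind it; z points along the fingers, y is the line along which they close (so a half turn about z gives the same grasp; the last joint's range is limited). The gripper opens to 85 mm and grips with 20 to 120 N. Pads are 22 mm wide; open, the fingers measure 114 mm over their backs; the gripper's body (76 mm by 85 mm) begins 54 mm behind the grasp point. The pads swing forward as they close: fully open they stand 13 mm farther back than shut.
Start: joints at [1.141, 0.241, 0.005, 1.335, 0, 1.571], TCP at [0.208, 0.455, 0.231] pointing down, gripper open.
Joint ranges: [-2.72, 2.72], [-1.05, 1.87], [-1.09, 1.28], [-1.99, 2.15], [-1.42, 1.44], [-3.14, 3.14]. Speed limits (rad/s): [2.79, 2.79, 3.14, 3.14, 3.14, 3.14].

## Interface

Orientations are given as a unit quaternion [x, y, z, w].
In Python, from workcell import bot, vision, workorder gives the robot as it stands.
- The arm moves only by the shell command python3 -m creep 'ROWS' [OPENING]. ROWS is JSON, a list of rows, each a list of 2 entries, a list of its own where there are three numbers: the shift along the tool's x, y, z in mm, then the turn, a rotation vector about the tool's x, y, z in rad. In form: [[[dx, dy, dz], [wx, wy, wz]], ...]. A call has 1 to 12 rows; each row shifts and turns the commanded pose from where the row before left it, along the tool's axes as they then stand; what a row does not reach is not made up. A row lasts 1/8 s, in which the tool goes at most 62.5 mm and 10.7 degrees, less where a joint would pass 70% of its speed; a pose out of reach is approached as far as the arm can. A call is refused whole if a number of a shift passes 62.5 or a number of a turn 0.188, either way. A call with a gripper value outside its range is refused whole. OPENING is the finger opening in mm, from 0 to 85.4, set as the call begins (- or left out, the last holds). The fingers move at their own pace and stop on an object; the grip force is fixed at half the most. Time passes only in rows, so rows that do not move let the fingers close. It gives the time, the measured TCP pose, the force, the opening and the grip force at its end, in the units of the state.
- bot.get_obs(): the state, without advancing time (a new reading comes with each control period).
- vision.camera(name): name is "scene" or "top" or "wrist"; returns a dict with "image" (480x640x3 uint8, blue, green, red), "z_map" (480x640 float32, m along the optical axis (not along the pixel's ray), 0 where there is no reading), "K" (3x3 intrinsics, pixels), "k1" (the pictures are not rectified: a ray, as slopes to the right and down, at radius r is drawn at 1 + k1 r^2 times it, then the intrinsics apply), "rvec" (rotation vector, rad) and "tvec" (3), from world to camera coordinates, as OpenCV has them; the wrist camera has in their place "tool_from_camera" (4x4, takes a point from camera to tool coordinates, whose origin is the TCP and whose axes are the flange's). Camera axes: x right, y down, z forward; pixel columns grow to the right and rows downward; lengths in m; the calibration is good to about 2 mm. A picture is of the moment at which its call begins: read the wrist's pose just before it.
- workorder.job_done(): hands the job in; it is judged then, once.
Trained networks look in a picture, given as the dict that the camera call returned (one of the last four; its "shot" number tells which), for a name from the list of things; names that differ only in an ending like _2 or _b are one class to them, and where a whole thing is asked for, a point or a joint stands for the part that bears it (a point fixed in the world has none). Each returns a list of dicts, best first, with "score" (0 to 1); they miss things now and then, are a little off and sometimes report something else, mostly with a low value. They report only what shows in the picture. A call takes as long as a camera call. They do not tell look-alikes from the thing itself.
- vision.spot_in(picture, query): "position" ([column, row] in pixels, amid what is visible of it).
- vision.place_of(picture, query): "position" ([column, row] in pixels: a listed point, or the origin of a listed thing).
The state is a dict: "clock": time; "joint_pos": joint angles; "joint_vel": joint speeds; "tau": joint torques, N m; "eef_pos": TCP position; "tool_rot": TCP orientation; "ft_force": force on the tool from outside, world axes, zero at the start; "ft_torque": the same for the moment, N m; "grip_width": finger opening in m; "grasp_force": force on a finger pad.
Only numpy, scipy, OpenCV 4.12 (cv2) and the standard library are available. Lean on these libraries where they do the work, as an engineer would, in place of code of your own. Each camera call takes 0.05 s, during which the arm holds its last target. There are 200 camera calls.

## Task

Lower the idler pulley onto the upright axle of the belt-tensioner, right down on the shoulder, and let go. Then lock it: take the R-clip that fits (the smaller of the two), find the cross hole above the pulley by feel, because the axle has been turned in its boss, push the straight leg through it, firmly but without forcing, and on until the bow springs over the axle. Leave the clip home and everything else where it lies.

Things in the scene. Friction and masses are not known exactly. Their poses are not given: they have to be found in the camera images.
- tensioner: Belt-tensioner, fixed: a grey steel foot 132 x 90 x 10 mm bolted to the bench, with a round boss 37 mm wide and an upright bright axle. Origin on the axle's axis at the bench's surface; z up, +x from the axle to the adjuster screw at the foot's far end (away from the robot within 20 degrees).
- shoulder (a point): Centre of the boss's flat top, on the axle's axis, 18 mm above the bench; the pulley rests on it. Axes as the tensioner.
- axle_top (a point): Top end of the axle, 62 mm above the bench: 22 mm thick, its end chamfered to 16 mm over 4 mm, with a thin sawn mark across the end face that runs the way of the cross hole. The axle can be turned about its own axis within +-69 degrees, stiffly (9 N at its rim), and stays where it is left. Its own angle is not measured; the axes given are the tensioner's.
- hole_centre (a point): Middle of the axle's cross hole, on the axle's axis, 10.5 mm below its top, 33.5 mm above the shoulder. The hole is level, 8 mm wide, right through, its mouths chamfered 0.7 mm. It points along the tensioner's x only roughly: up to 63 degrees to either side. The leg enters when it points at the axis within about 7 degrees of the hole, and the axle then gives way; any final angle is right.
- pulley_centre (a point): Idler pulley, dark steel, grooved for a V-belt, 60 mm wide, 28 mm high (rims to grip across: from 2 to 26 mm up), through bore 25 mm with a brass bush, about 0.3 kg, lying flat, z up, both ends alike. This point is its middle, half-way up; 14 mm above the shoulder when home, the pulley's top then 5.5 mm below the cross hole's middle. Any higher and it covers the hole.
- clip_loop (a point): R-clip that fits: bright spring wire 6 mm thick, 107 mm long, lying flat across a 12 mm batten (wire centre 15 mm above the bench), loop overhanging. This point: middle of its loop, at the wire's height. +x points along the straight leg to its tip, z up. The loop is 26 mm wide across y; held here across y the spring is not pinched. The leg lies 10 mm to the -y side, the sprung bow on the leg's +y side.
- clip_seat (a point): Point on the centre line of the clip's straight leg, abreast of the middle of the bow: 52 mm ahead (+x) of clip_loop and 10 mm to its -y side. With the clip home it lies at hole_centre, the clip level and its +x along the hole, away from the robot or towards it. Axes as clip_loop.
- clip_tip (a point): The end of the clip's straight leg, on its centre line, 41 mm ahead (+x) of clip_seat. The end is cut flat, its edge broken by 0.3 mm.
- rclip_bow (a joint): How far the clip's bow is sprung open, rad: 0 at rest (spring-loaded shut), about 0.09 as its narrowest place rides over the axle, then back to 0. The bow meets the axle with clip_seat 22 mm short of hole_centre; pushing it over takes 4 to 9 N, and about 13 mm short it starts to pull itself home, where the bow's root stops it. Over 15 N means that the leg is stubbed or jammed.
- batten: Wooden batten, 200 x 48 x 12 mm, fixed on the bench, on which both clips lie side by side, 100 mm apart, their loops towards the robot and clear of it; origin under its centre, its length along y.
- big_clip_loop (a point): A larger R-clip of the same shape that belongs elsewhere (wire 8.7 mm, 154 mm long, loop 38 mm wide): the middle of its loop. Too thick for the hole; it lies beside the other clip on the batten, on either side of it. Leave it.
- bearing: Ball bearing lying flat, 72 mm wide, 18 mm high; origin under its centre. Bystander.
- caliper: Caliper lying flat, 63 x 232 x 13 mm; origin under its centre. Bystander.
- piston_set: Set of pump pistons in a round plate, 125 mm wide, 80 mm high; origin under its centre. Bystander.
- pliers_tan: Pliers with tan handles, 200 mm long; origin under the centre. Bystander.
- hex_bolt: Hex bolt lying on its side, 38 mm long; origin under its centre. Bystander.
- socket_screw: Black socket-head screw lying on its side, 60 mm long; origin under its centre. Bystander.
- ring_spanner: Combination spanner 275 mm long; origin under its centre. Bystander.
- oil_can: Red oil can with a long spout, 157 mm high; origin under its centre. Bystander.
Things that resemble listed ones, but are neither listed nor needed, are in the scene too. Leave any green look-alike of the part that bears pulley_centre alone. What is shaped like the part that bears clip_loop but red is not meant.

How it is judged:
On the way, in this order (a step that is already met when the one before it is completed fails the run):
1. the pulley sits down on the shoulder of the tensioner's axle and is let go (horizontal distance between pulley_centre and shoulder below 0.004 m and z of pulley_centre in the frame of shoulder below 0.0165 m and angle between pulley_centre's own z axis and vertical below 0.08 rad and contact force between the fingers and pulley below 0.1 N), for 0.2 s.
2. the clip's straight leg has gone through the cross hole and shows on the far side (x of hole_centre in the frame of clip_seat between -0.01 and 0.025 m and y of hole_centre in the frame of clip_seat between -0.0025 and 0.0025 m and z of hole_centre in the frame of clip_seat between -0.0025 and 0.0025 m), for 0.05 s.
At the end, for the whole second after the job is handed in: The pulley stands on the shoulder (within 2.5 mm of right down, within 4 mm of the axle's axis, level); the smaller R-clip's leg is through the cross hole, home within 3.5 mm along the leg and 2.5 mm across, its bow sprung shut over the axle (under 0.03 rad); both are let go and at rest (horizontal distance between pulley_centre and shoulder below 0.004 m and z of pulley_centre in the frame of shoulder below 0.0165 m and angle between pulley_centre's own z axis and vertical below 0.08 rad and x of hole_centre in the frame of clip_seat between -0.0035 and 0.0035 m and y of hole_centre in the frame of clip_seat between -0.0025 and 0.0025 m and z of hole_centre in the frame of clip_seat between -0.0025 and 0.0025 m and value of joint rclip_bow below 0.03 rad and contact force between the fingers and rclip below 0.1 N and linear speed of each of rclip, pulley below 0.02 m/s); the robot touches nothing.
It fails at once if the R-clip is forced: its contacts with the tensioner and axle add up to more than 30 N (contact force between rclip and tensioner above 30 N).
It fails at once if the pulley is dropped or rammed on the tensioner (more than 80 N) (contact force between pulley and tensioner above 80 N).
It fails at once if the bow is wrenched open beyond 0.2 rad (value of joint rclip_bow above 0.2 rad).
It fails at once if a bystander or the larger clip is moved by more than 25 mm (distance of any of big_clip_loop, bearing, caliper, piston_set, pliers_tan, hex_bolt, socket_screw, ring_spanner, oil_can from where it was at the start of the episode above 0.025 m).
It also fails if it takes over 72 s, if anything falls off the work surface, if the arm or the gripper's body presses on something with over 40 N, if the wrist force passes 120 N, or if a joint passes its speed limit or range.

## Working session

There is one attempt and no reset: what is moved stays moved. The work goes in short steps, Python scripts to look and compute and a shell command to move; the robot and the scene stay as the last step left them, time stands still between calls to the robot, and variables do not carry over. Pictures are saved under pics/ and viewed, at most 11 in all, crops included, and the job is handed in when it is done.

```bash
mkdir -p pics; ls; cat > h.py <<'E'
import numpy as np, cv2
from scipy.spatial.transform import Rotation as R
from workcell import bot, vision, workorder
def cam(name):
    o=bot.get_obs(); p=vision.camera(name)
    if name=="wrist":
        T=np.eye(4); T[:3,:3]=R.from_quat(o["tool_rot"]).as_matrix(); T[:3,3]=o["eef_pos"]
        M=T@np.array(p["tool_from_camera"])
    else:
        M=np.eye(4); r=cv2.Rodrigues(np.array(p["rvec"],float))[0]
        M[:3,:3]=r.T; M[:3,3]=-r.T@np.array(p["tvec"]).ravel()
    p["M"]=M; return p
def dist(p): return np.array([p["k1"],0,0,0],float)
def ray(p,uv):
    s=cv2.undistortPoints(np.array(uv,float).reshape(-1,1,2),np.array(p["K"]),dist(p)).reshape(-1,2)
    d=np.c_[s,np.ones(len(s))]@p["M"][:3,:3].T
    return p["M"][:3,3],d
def at_z(p,uv,z):
    o,d=ray(p,uv); return o+d*((z-o[2])/d[:,2])[:,None]
def proj(p,X):
    Mi=np.linalg.inv(p["M"]); return cv2.projectPoints(np.array(X,float).reshape(-1,3),cv2.Rodrigues(Mi[:3,:3])[0],Mi[:3,3],np.array(p["K"]),dist(p))[0].reshape(-1,2)
def cloud(p):
    z=p["z_map"]; h,w=z.shape; v,u=np.mgrid[:h,:w]
    o,d=ray(p,np.c_[u.ravel(),v.ravel()]); return (o+d*z.ravel()[:,None]).reshape(h,w,3)
def state():
    o=bot.get_obs(); print(round(o["clock"],2),np.round(o["eef_pos"],4),np.round(R.from_quat(o["tool_rot"]).as_matrix(),3).tolist(),np.round(o["ft_force"],2),round(o["grip_width"],4),np.round(o["grasp_force"],2),np.round(o["joint_pos"],3))
E
python3 - <<'E'
from h import *
state()
for n in("top","scene"):
    p=cam(n); cv2.imwrite(f"pics/{n}1.png",p["image"]); print(n,np.round(p["M"],3).tolist())
    for q,z in[("shoulder",.018),("axle_top",.062),("hole_centre",.0515),("pulley_centre",.014),("clip_loop",.015),("clip_tip",.015),("clip_seat",.015),("big_clip_loop",.0165),("batten",0.0),("tensioner",0)]:
        for r in vision.place_of(p,q)[:3]: print(q,round(r["score"],2),np.round(r["position"],1),np.round(at_z(p,r["position"],z)[0],4))
E
```

```text
pics
0.0 [0.2081 0.454  0.2304] [[-0.909, 0.417, -0.001], [0.417, 0.909, -0.002], [0.0, -0.002, -1.0]] [ 0.55 -1.32 -0.34] 0.0854 0.0 [1.141 0.241 0.004 1.335 0.    1.571]
top [[-0.02, -0.99, 0.138, 0.393], [-1.0, 0.02, -0.004, -0.077], [0.002, -0.138, -0.99, 1.288], [0.0, 0.0, 0.0, 1.0]]
shoulder 0.78 [256.8 236.4] [0.6013 0.0788 0.018 ]
axle_top 0.81 [257.5 235.6] [0.5962 0.0715 0.062 ]
hole_centre 0.92 [257.3 234.7] [0.6005 0.0733 0.0515]
pulley_centre 0.74 [196.2 272. ] [0.5033 0.2517 0.014 ]
pulley_centre 0.65 [204.6 230.9] [0.6209 0.2293 0.014 ]
clip_loop 0.57 [372.3 290.8] [ 0.4407 -0.2444  0.015 ]
clip_tip 0.72 [385.1 259. ] [ 0.5297 -0.2841  0.015 ]
clip_tip 0.66 [388.7 307.6] [ 0.3928 -0.2887  0.015 ]
clip_seat 0.75 [399.6 320. ] [ 0.3578 -0.3178  0.015 ]
clip_seat 0.46 [380.4 275.2] [ 0.484  -0.2689  0.015 ]
big_clip_loop 0.79 [337.  290.3] [ 0.4441 -0.1452  0.0165]
batten 0.96 [361.2 271.1] [ 0.498  -0.2167  0.    ]
tensioner 0.93 [257.2 239.7] [0.5946 0.0799 0.    ]
tensioner 0.56 [379.9 276.4] [ 0.4817 -0.2696  0.    ]
scene [[0.612, -0.44, 0.657, -0.128], [-0.791, -0.3
[... 187 characters left out ...]
 0.57 [287.4 213.3] [0.6018 0.0719 0.0515]
pulley_centre 0.71 [251.8 202.7] [0.6319 0.2316 0.014 ]
pulley_centre 0.43 [286.  231.8] [0.5771 0.0573 0.014 ]
clip_loop 0.83 [354.6 310.8] [ 0.4413 -0.2405  0.015 ]
clip_loop 0.74 [363.  381.4] [ 0.3078 -0.3457  0.015 ]
clip_tip 0.79 [359.3 342. ] [ 0.3776 -0.293   0.015 ]
clip_tip 0.75 [390.1 301.5] [ 0.5081 -0.283   0.015 ]
clip_seat 0.64 [373.6 306.8] [ 0.4742 -0.2645  0.015 ]
clip_seat 0.62 [361.8 363.7] [ 0.3381 -0.3239  0.015 ]
clip_seat 0.49 [390.1 296.6] [ 0.5212 -0.2755  0.015 ]
big_clip_loop 0.78 [313.7 292.1] [ 0.4349 -0.1422  0.0165]
batten 0.59 [357.8 302.6] [ 0.4796 -0.2239  0.    ]
tensioner 0.64 [286.  229.6] [0.6008 0.0786 0.    ]
```

```bash
python3 - <<'E'
from h import *
a=cv2.imread("pics/top1.png"); cv2.imwrite("pics/top1c.png",cv2.resize(a[150:400,130:450],None,fx=2.4,fy=2.4,interpolation=cv2.INTER_CUBIC))
E
```

```text
(no output)
```

View pics/top1c.png

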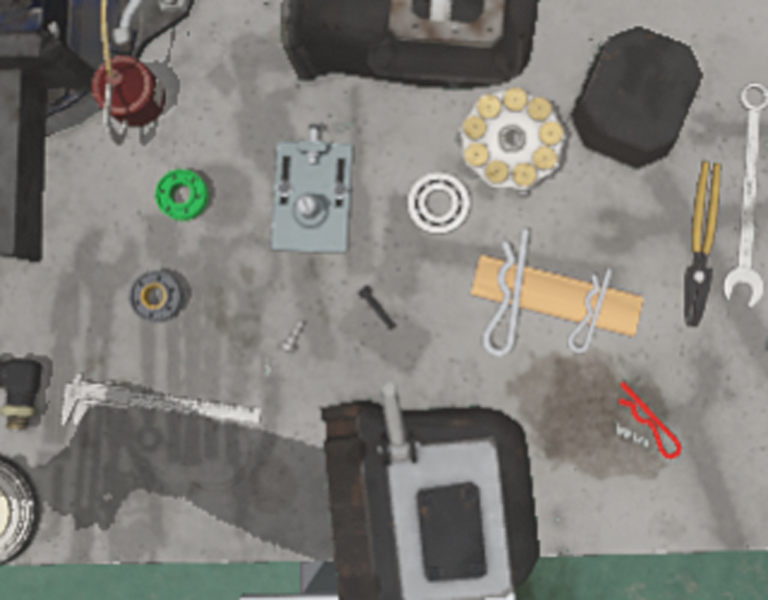

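View pics/scene1.png

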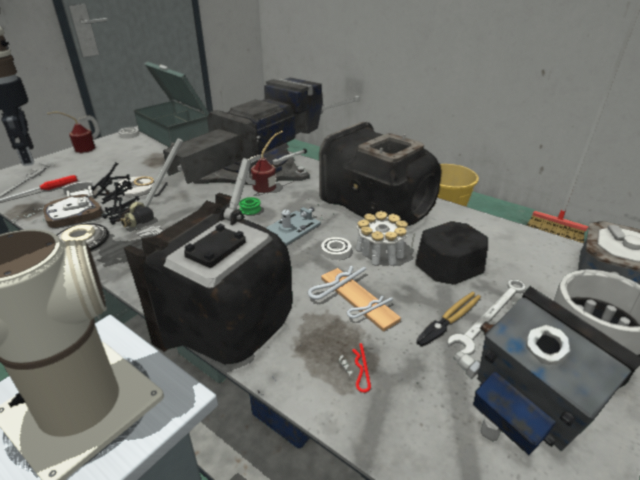

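The top crop shows the dark pulley at crop (157,294), i.e. full (195,272). The tensioner axle is at (257,236), and the green pulley (205,231) is the look-alike. The batten carries the big clip on the left and the smaller one on the right, whose loop is near (371,293). The scene view agrees, and a tall black housing stands between the robot and the tensioner.

```bash
python3 - <<'E'
from h import *
p=cam("top"); c=cloud(p)
def mx(a,b,y0,y1):
    m=(c[...,0]>a)&(c[...,0]<b)&(c[...,1]>y0)&(c[...,1]<y1)&(p["z_map"]>0); return round(float(c[m][:,2].max()),3) if m.any() else None
for x in np.arange(.1,.75,.1): print(round(x,1),[(round(y,1),mx(x,x+.1,y,y+.1)) for y in np.arange(-.4,.5,.1)])
w=cam("wrist"); print(np.round(w["tool_from_camera"],3).tolist(),np.round(w["K"],1).tolist())
for q,z in[("pulley_centre",.014)]:
    for r in vision.place_of(w,q)[:3]: print(q,round(r["score"],2),r["position"],np.round(at_z(w,r["position"],z)[0],4))
E
```

```text
0.1 [(np.float64(-0.4), 0.006), (np.float64(-0.3), 0.006), (np.float64(-0.2), 0.214), (np.float64(-0.1), 0.227), (np.float64(-0.0), 0.228), (np.float64(0.1), 0.005), (np.float64(0.2), 0.709), (np.float64(0.3), 0.71), (np.float64(0.4), 0.556)]
0.2 [(np.float64(-0.4), 0.008), (np.float64(-0.3), 0.007), (np.float64(-0.2), 0.233), (np.float64(-0.1), 0.234), (np.float64(-0.0), 0.219), (np.float64(0.1), 0.008), (np.float64(0.2), 0.009), (np.float64(0.3), 0.697), (np.float64(0.4), 0.589)]
0.3 [(np.float64(-0.4), 0.014), (np.float64(-0.3), 0.016), (np.float64(-0.2), 0.215), (np.float64(-0.1), 0.311), (np.float64(-0.0), 0.227), (np.float64(0.1), 0.011), (np.float64(0.2), 0.015), (np.float64(0.3), 0.04), (np.float64(0.4), 0.15)]
0.4 [(np.float64(-0.4), 0.016), (np.float64(-0.3), 0.023), (np.float64(-0.2), 0.027), (np.float64(-0.1), 0.014), (np.float64(-0.0), 0.019), (np.float64(0.1), 0.019), (np.float64(0.2), 0.034), (np.float64(0.3), 0.04), (np.float64(0.4), 0.157)]
0.5 [(np.float64(-0.4), 0.017), (np.float64(-0.3), 0.022), (np.float64(-0.2), 0.026), (np.float64(-0.1), 0.023), (np.float64(-0.0), 0.065), (np.float64(0.1), 0.015), (np.float64(0.2), 0.032), (np.float64(0.3), 0.197), (np.float64(0.4), 0.181)]
0.6 [(np.float64(-0.4), 0.079), (np.float64(-0.3), 0.082), (np.float64(-0.2), 0.084), (np.float64(-0.1), 0.024), (np.float64(-0.0), 0.064), (np.float64(0.1), 0.031), (np.float64(0.2), 0.115), (np.float64(0.3), 0.156), (np.float64(0.4), 0.156)]
0.7 [(np.float64(-0.4), 0.081), (np.float64(-0.3), 0.082), (np.float64(-0.2), 0.222), (np.float64(-0.1), 0.223), (np.float64(-0.0), 0.209), (np.float64(0.1), 0.008), (np.float64(0.2), 0.155), (np.float64(0.3), 0.2), (np.float64(0.4), 0.201)]
[[0.002, -0.95, -0.311, 0.08], [1.0, 0.002, -0.0, -0.001], [0.001, -0.311, 0.95, -0.142], [0.0, 0.0, 0.0, 1.0]] [[339.6, 0.0, 319.4], [0.0, 339.6, 239.9], [0.0, 0.0, 1.0]]
```

```bash
python3 -m creep '[[[-58,-10,5],[0,0,0.1]],[[-58,-10,5],[0,0,0]],[[-58,-10,5],[0,0,0]],[[-58,-10,5],[0,0,0]],[[-58,-10,5],[0,0,0]],[[-58,-10,5],[0,0,0]],[[0,0,0],[0,0,0]]]' 85; python3 - <<'E'
from h import *
state()
w=cam("wrist"); cv2.imwrite("pics/w1.png",w["image"])
for q,z in[("pulley_centre",.014),("pulley_centre",.028)]:
    for r in vision.place_of(w,q)[:3]: print(q,round(r["score"],2),r["position"],np.round(at_z(w,r["position"],z)[0],4))
c=cloud(w); m=(c[...,2]>.02)&(c[...,2]<.036)&(np.hypot(c[...,0]-.5,c[...,1]-.25)<.06); print(m.sum(),c[m].min(0),c[m].max(0),c[m].mean(0), cv2.minEnclosingCircle(c[m][:,:2].astype(np.float32)))
E
```

```text
clock: 2.12
eef_pos: [0.4843, 0.2286, 0.2005]
tool_rot: [0.265, 0.964, -0.0, 0.0]
ft_force: [-0.5, 0.6, 0.4]
grip_width: 0.0848
grasp_force: 0.0
2.12 [0.4843 0.2286 0.2005] [[-0.86, 0.511, -0.0], [0.511, 0.86, -0.001], [-0.0, -0.001, -1.0]] [-0.53  0.63  0.44] 0.0848 0.0 [ 4.410e-01  3.260e-01  4.000e-02  1.286e+00 -1.000e-03  9.780e-01]
pulley_centre 0.84 [381.4, 320.8] [0.6235 0.2245 0.014 ]
pulley_centre 0.61 [349.0, 213.3] [0.4988 0.2528 0.014 ]
pulley_centre 0.84 [381.4, 320.8] [0.6147 0.2263 0.028 ]
pulley_centre 0.61 [349.0, 213.3] [0.4953 0.2535 0.028 ]
2505 [0.46820778 0.22333848 0.02000028] [0.52842871 0.28295154 0.02983138] [0.49747961 0.25350411 0.02402119] ((0.4981807470321655, 0.2533165216445923), 0.030360860750079155)
```

View pics/w1.png

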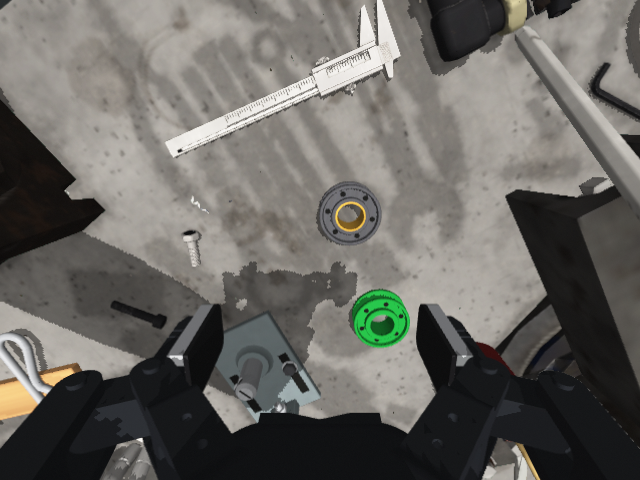

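The wrist picture shows the pulley at (349,213), the green one at (381,321), and the tensioner lower left with its axle top near (248,393). The depth map puts the pulley centre at (0.498, 0.253).

```bash
python3 -m creep '[[[1,28,30],[0,0,0]],[[0,0,50],[0,0,0]],[[0,0,50],[0,0,0]],[[0,0,30],[0,0,0]],[[0,0,20],[0,0,0]],[[0,0,20],[0,0,0]],[[0,0,0],[0,0,0]]]' 85; python3 - <<'E'
from h import *
state()
w=cam("wrist")
c=cloud(w); m=(c[...,2]>.02)&(c[...,2]<.036)&(np.hypot(c[...,0]-.5,c[...,1]-.25)<.045); print(m.sum(),cv2.minEnclosingCircle(c[m][:,:2].astype(np.float32)))
E
```

```text
clock: 3.15
eef_pos: [0.4926, 0.257, 0.0001]
tool_rot: [0.26, 0.966, -0.001, -0.001]
ft_force: [0.3, -0.2, 1.0]
grip_width: 0.0853
grasp_force: 0.0
3.15 [4.926e-01 2.570e-01 1.000e-04] [[-0.864, 0.503, -0.003], [0.503, 0.864, -0.002], [0.002, -0.003, -1.0]] [ 0.31 -0.16  0.97] 0.0853 0.0 [ 0.481  0.555 -0.174  0.845  0.     1.008]
14125 ((0.49395066499710083, 0.25551551580429077), 0.044110141694545746)
```

```bash
python3 -m creep '[[[-6,-0.5,0],[0,0,0]],[[0,0,0],[0,0,0]]]' 85; python3 - <<'E'
from h import *
state()
E
```

```text
clock: 3.45
eef_pos: [0.5013, 0.2532, 0.0026]
tool_rot: [0.262, 0.965, 0.001, 0.001]
ft_force: [0.4, 0.2, -0.8]
grip_width: 0.0848
grasp_force: 0.0
3.45 [0.5013 0.2532 0.0026] [[-0.863, 0.506, 0.002], [0.506, 0.863, 0.001], [-0.002, 0.002, -1.0]] [ 0.4   0.22 -0.78] 0.0848 0.0 [ 0.468  0.557 -0.162  0.849 -0.     0.998]
```

```bash
python3 -m creep '[[[0,0,0],[0,0,0]],[[0,0,0],[0,0,0]]]' 85; python3 - <<'E'
from h import *
state()
E
```

```text
clock: 3.7
eef_pos: [0.5003, 0.2528, 0.0016]
tool_rot: [0.262, 0.965, 0.0, 0.0]
ft_force: [0.7, 0.1, 0.5]
grip_width: 0.0856
grasp_force: 0.0
3.7 [0.5003 0.2528 0.0016] [[-0.863, 0.506, 0.0], [0.506, 0.863, 0.0], [-0.0, 0.0, -1.0]] [0.75 0.13 0.51] 0.0856 0.0 [ 0.468  0.558 -0.164  0.848  0.     0.998]
```

```bash
python3 -m creep '[[[2,0,2],[0,0,0]],[[0,0,0],[0,0,0]],[[0,0,0],[0,0,0]]]' 85; python3 -m creep '[[[0,0,0],[0,0,0]],[[0,0,0],[0,0,0]],[[0,0,0],[0,0,0]],[[0,0,0],[0,0,0]],[[0,0,0],[0,0,0]],[[0,0,0],[0,0,0]]]' 40
```

```text
clock: 4.08
eef_pos: [0.4983, 0.2538, -0.0008]
tool_rot: [0.262, 0.965, -0.0, -0.0]
ft_force: [0.2, -0.6, 0.3]
grip_width: 0.085
grasp_force: 0.0
clock: 4.82
eef_pos: [0.4985, 0.254, -0.0001]
tool_rot: [0.262, 0.965, 0.0, 0.0]
ft_force: [-1.7, -0.2, 5.9]
grip_width: 0.0585
grasp_force: 64.2
```

```bash
python3 -m creep '[[[0,0,-25],[0,0,0]],[[0,0,-50],[0,0,0]],[[0,0,-50],[0,0,0]],[[-20,-10,-25],[0,0,0]],[[-45,-21,0],[0,0,0]],[[-45,-21,0],[0,0,0]],[[-45,-21,0],[0,0,0]],[[-45,-21,0],[0,0,0]],[[-22,-11,0],[0,0,0]],[[0,0,0],[0,0,0]],[[0,0,0],[0,0,0]],[[0,0,0],[0,0,0]]]'; python3 - <<'E'
from h import *
state()
for n in ("wrist","top"):
    w=cam(n); cv2.imwrite(f"pics/{n}2.png",w["image"])
    for q,z in[("axle_top",.062),("shoulder",.018),("tensioner",0)]:
        for r in vision.place_of(w,q)[:1]: print(n,q,round(r["score"],2),r["position"],np.round(at_z(w,r["position"],z)[0],4))
    c=cloud(w)
    m=(c[...,2]>.058)&(c[...,2]<.068)&(np.hypot(c[...,0]-.598,c[...,1]-.074)<.03); print(m.sum(),cv2.minEnclosingCircle(c[m][:,:2].astype(np.float32)),c[m].mean(0))
    if n=="wrist":
        m=(c[...,2]>.0585)&(c[...,2]<.068)&(np.hypot(c[...,0]-.598,c[...,1]-.074)<.03)
        print(np.histogram(c[m][:,2],8))
E
```

```text
clock: 6.32
eef_pos: [0.6361, 0.052, 0.1488]
tool_rot: [0.261, 0.965, -0.0, -0.001]
ft_force: [0.8, -0.1, -3.8]
grip_width: 0.0584
grasp_force: 65.9
6.33 [0.6361 0.052  0.1488] [[-0.864, 0.504, -0.001], [0.504, 0.864, 0.0], [0.001, -0.001, -1.0]] [ 0.75 -0.15 -3.83] 0.0584 65.94 [0.081 0.559 0.267 1.28  0.    0.61 ]
wrist axle_top 0.69 [313.1, 186.4] [0.5965 0.069  0.062 ]
wrist shoulder 0.61 [314.6, 174.8] [0.5948 0.0704 0.018 ]
wrist tensioner 0.64 [315.7, 175.9] [0.5978 0.0694 0.    ]
772 ((0.5976964235305786, 0.07087904959917068), 0.011055841110646725) [0.59729401 0.07119277 0.06086177]
(array([ 76,  60,  66, 114, 163, 160,  69,  19]), array([0.05855929, 0.05917799, 0.05979668, 0.06041538, 0.06103408,
       0.06165278, 0.06227147, 0.06289017, 0.06350887]))
top axle_top 0.78 [254.7, 234.8] [0.5986 0.0792 0.062 ]
top shoulder 0.49 [255.9, 239.9] [0.5912 0.0814 0.018 ]
top tensioner 0.71 [257.8, 236.7] [0.6033 0.0782 0.    ]
0 ((0.0, 0.0), 0.0) [nan nan nan]<stdin>:8: RuntimeWarning: Mean of empty slice.
  ret = um.true_divide(
```

View pics/wrist2.png

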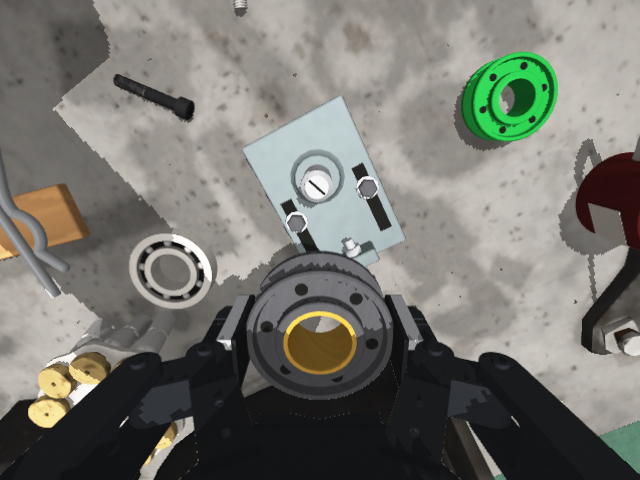

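The wrist view shows the axle top at (317,186) with a dark sawn mark from about (309,180) to (326,193). The held pulley is at (320,340), and its brass bore is visible. I'll measure both, plus the mark.

```bash
python3 - <<'E'
from h import *
from scipy.optimize import least_squares
w=cam("wrist"); c=cloud(w); g=cv2.cvtColor(w["image"],cv2.COLOR_BGR2GRAY)
o=bot.get_obs(); t=np.array(o["eef_pos"])
# pulley top
d=np.hypot(c[...,0]-t[0],c[...,1]-t[1])
m=(d<.033)&(c[...,2]>.165)&(c[...,2]<.19); print(np.histogram(c[m][:,2],10))
zt=np.median(c[m][:,2]); print("ztop",zt)
# brass bush mask: rim at top
b=w["image"].astype(int); br=(b[...,2]-b[...,0]>70)
br[:250]=0; br[420:]=0; br[:,:270]=0; br[:,380:]=0
k=cv2.findContours(br.astype(np.uint8),0,2)[0]; k=max(k,key=cv2.contourArea); q=at_z(w,k.reshape(-1,2),t[2]+.028)
print("bush",cv2.minEnclosingCircle(q[:,:2].astype(np.float32)),len(q))
# rim of top by cloud
mm=m&(abs(c[...,2]-zt)<.003)
print("rim",cv2.minEnclosingCircle(c[mm][:,:2].astype(np.float32)))
# mark
A=(.5977,.0709); u,v=proj(w,[[*A,.062]])[0]; print(u,v)
yy,xx=np.mgrid[int(v)-14:int(v)+15,int(u)-14:int(u)+15]
P=at_z(w,np.c_[xx.ravel(),yy.ravel()],.062); G=g[yy,xx].ravel(); cen=None
for cx,cy in [A]:
    r=np.hypot(P[:,0]-cx,P[:,1]-cy); s=(r<.0065); dk=s&(G<110); print(s.sum(),dk.sum())
    X=P[dk][:,:2]; X0=X.mean(0); e=np.linalg.svd(X-X0)[2][0]; print(X0,e,np.degrees(np.arctan(e[1]/e[0])),np.linalg.svd(X-X0)[1])
cv2.imwrite("pics/ax.png",cv2.resize(w["image"][int(v)-60:int(v)+60,int(u)-80:int(u)+80],None,fx=5,fy=5,interpolation=cv2.INTER_CUBIC))
E
```

```text
(array([ 282,  396, 5727, 3079, 4251,  845,  213,  226,  242,  242]), array([0.16503   , 0.16752616, 0.17002232, 0.17251847, 0.17501463,
       0.17751079, 0.18000694, 0.1825031 , 0.18499926, 0.18749541,
       0.18999157]))
ztop 0.1740935882266636
bush ((0.6369096040725708, 0.05038463696837425), 0.014589044265449047) 99
rim ((0.6358439326286316, 0.05173315480351448), 0.03263990953564644)
316.654422282258 184.78044690140888
289 32
[0.5975248  0.07062318] [0.94781514 0.31882043] 18.591604724655745 [0.02115252 0.00185203]
```

View pics/ax.png

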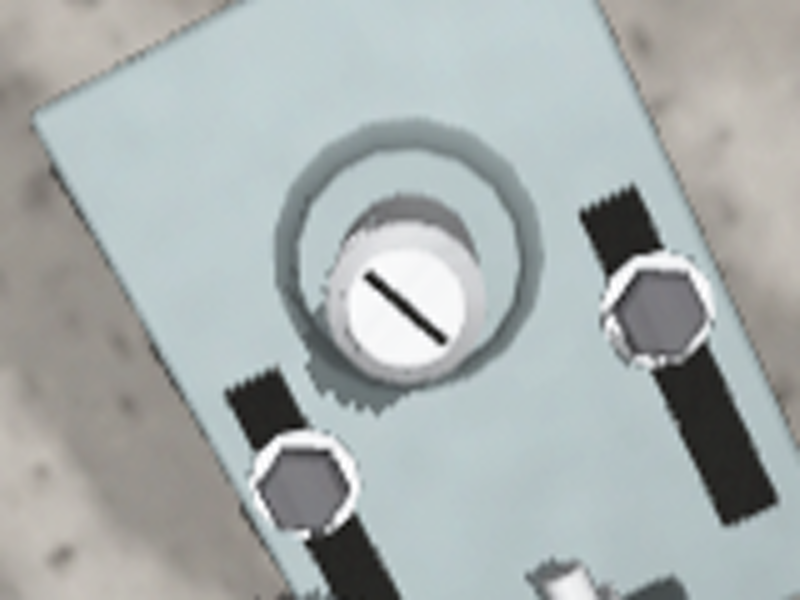

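The mark is clear and lies at world 18.6°. Next I'll refine the held pulley's centre.

```bash
python3 - <<'E'
from h import *
from scipy.optimize import least_squares
w=cam("wrist"); c=cloud(w); o=bot.get_obs(); t=np.array(o["eef_pos"]); Rt=R.from_quat(o["tool_rot"]).as_matrix()
L=(c-t)@Rt
m=(np.hypot(L[...,0],L[...,1])<.034)&(L[...,2]<-.026)&(L[...,2]>-.0295)&(abs(L[...,1])<.02)
q=L[m]; print(m.sum(), q[:,0].min(),q[:,0].max(),np.percentile(q[:,0],[.5,99.5]),np.median(q[:,2]))
r=np.hypot(q[:,0],q[:,1])
b=w["image"].astype(int); br=(b[...,2]-b[...,0]>70); br[:250]=0; br[420:]=0; br[:,:270]=0; br[:,380:]=0
k=cv2.findContours(br.astype(np.uint8),0,2)[0]; k=max(k,key=cv2.contourArea).reshape(-1,2)
for h in(.0255,.028):
    Q=(at_z(w,k,t[2]+h)-t)@Rt; f=least_squares(lambda p:np.hypot(Q[:,0]-p[0],Q[:,1]-p[1])-p[2],[0,0,.014],loss="soft_l1",f_scale=.0003).x; print(h,f)
print("bushz",np.median(L[br][:,2]))
A=np.array([.5976,.0707,0]); print("axle in tool",((A-t)@Rt)[:2])
E
```

```text
3514 -0.029551404534564396 0.029631373782441794 [-0.02833277  0.02829277] -0.027527788803228835
0.0255 [-0.00228985 -0.00063666  0.0146268 ]
0.028 [-0.00053517 -0.00063792  0.01431397]
bushz -0.02757449615378294
axle in tool [ 0.0437683  -0.00289426]
```

```bash
python3 -m creep '[[[22,-1,20],[0,0,0]],[[22,-1.5,20],[0,0,0]],[[0,0,20],[0,0,0]],[[0,0,10],[0,0,0]],[[0,0,0],[0,0,0]],[[0,0,0],[0,0,0]],[[0,0,0],[0,0,0]]]'; python3 - <<'E'
from h import *
w=cam("wrist") ; state(); o=bot.get_obs(); t=np.array(o["eef_pos"]); Rt=R.from_quat(o["tool_rot"]).as_matrix()
print("axle in tool",((np.array([.5976,.0707,0])-t)@Rt)[:2])
w=cam("scene"); c=cloud(w); L=c-np.array([.598,.071,0]); r=np.hypot(L[...,0],L[...,1])
m=(r>.026)&(r<.075)&(L[...,2]>.013)&(L[...,2]<.045); print(m.sum())
for p in c[m][::max(1,m.sum()//12)]: print(np.round(p,3))
E
```

```text
clock: 7.7
eef_pos: [0.5985, 0.071, 0.0803]
tool_rot: [0.262, 0.965, 0.0, 0.001]
ft_force: [0.3, -0.2, -3.3]
grip_width: 0.0582
grasp_force: 65.9
7.75 [0.5983 0.071  0.0801] [[-0.863, 0.506, 0.002], [0.506, 0.863, 0.0], [-0.001, 0.001, -1.0]] [-0.76  0.3  -4.17] 0.058 65.94 [ 0.118  0.54   0.045  1.075 -0.     0.648]
axle in tool [ 0.00058209 -0.00073665]
111
[0.667 0.084 0.033]
[0.667 0.071 0.034]
[0.669 0.066 0.032]
[0.665 0.059 0.033]
[0.664 0.065 0.029]
[0.66  0.065 0.027]
[0.658 0.067 0.024]
[0.655 0.071 0.021]
[0.669 0.052 0.021]
[0.666 0.054 0.019]
[0.612 0.105 0.014]
[0.62  0.033 0.019]
[0.612 0.03  0.018]
```

```bash
python3 -m creep '[[[0,0,0],[0,0,0.174]],[[0,0,0],[0,0,0.174]],[[0,0,0],[0,0,0.174]],[[0,0,0],[0,0,0]],[[0.8,0,6],[0,0,0]],[[0,0,5],[0,0,0]],[[0,0,3],[0,0,0]],[[0,0,3],[0,0,0]],[[0,0,3],[0,0,0]],[[0,0,2],[0,0,0]],[[0,0,0],[0,0,0]]]'; python3 -c "
from h import *
state()"
```

```text
clock: 9.18
eef_pos: [0.5971, 0.0717, 0.0571]
tool_rot: [0.502, 0.865, -0.0, -0.0]
ft_force: [0.5, 0.6, -3.9]
grip_width: 0.0581
grasp_force: 66.0
9.18 [0.5971 0.0717 0.0571] [[-0.496, 0.868, -0.0], [0.868, 0.496, -0.0], [0.0, -0.0, -1.0]] [ 0.51  0.65 -3.86] 0.0581 65.97 [0.12  0.562 0.016 1.026 0.    1.171]
```

```bash
python3 -m creep '[[[-0.8,0,2],[0,0,0]],[[0,0,3],[0,0,0]],[[0,0,4],[0,0,0]],[[0,0,4],[0,0,0]],[[0,0,0],[0,0,0]]]'; python3 -m creep '[[[0,0,4],[0,0,0]],[[0,0,4],[0,0,0]],[[0,0,4],[0,0,0]],[[0,0,4],[0,0,0]],[[0,0,0],[0,0,0]],[[0,0,0],[0,0,0]]]'
```

```text
clock: 9.8
eef_pos: [0.5972, 0.071, 0.0437]
tool_rot: [0.502, 0.865, -0.0, -0.0]
ft_force: [-0.7, 1.0, -3.4]
grip_width: 0.0583
grasp_force: 66.0
clock: 10.55
eef_pos: [0.5977, 0.0711, 0.0284]
tool_rot: [0.502, 0.865, 0.0, 0.0]
ft_force: [0.4, 0.0, -3.6]
grip_width: 0.058
grasp_force: 66.0
```

```bash
python3 -m creep '[[[0,0,3],[0,0,0]],[[0,0,3],[0,0,0]],[[0,0,2],[0,0,0]],[[0,0,1],[0,0,0]],[[0,0,0],[0,0,0]],[[0,0,0],[0,0,0]]]'; python3 -m creep '[[[0,0,1],[0,0,0]],[[0,0,0],[0,0,0]]]'
```

```text
clock: 11.3
eef_pos: [0.5978, 0.0711, 0.0194]
tool_rot: [0.502, 0.865, 0.0, 0.0]
ft_force: [-0.1, 0.1, -3.5]
grip_width: 0.0583
grasp_force: 66.0
clock: 11.55
eef_pos: [0.5976, 0.0711, 0.0183]
tool_rot: [0.502, 0.865, -0.0, -0.0]
ft_force: [0.1, 0.0, -2.9]
grip_width: 0.0586
grasp_force: 66.0
```

```bash
python3 -m creep '[[[0,0,1],[0,0,0]],[[0,0,0],[0,0,0]]]';  python3 -m creep '[[[0,0,0.7],[0,0,0]],[[0,0,0],[0,0,0]]]'
```

```text
clock: 11.8
eef_pos: [0.5977, 0.0711, 0.018]
tool_rot: [0.502, 0.865, 0.0, 0.0]
ft_force: [-2.0, -1.7, 1.6]
grip_width: 0.0581
grasp_force: 66.5
clock: 12.05
eef_pos: [0.5977, 0.0711, 0.0179]
tool_rot: [0.502, 0.865, 0.0, 0.0]
ft_force: [-4.1, -0.6, 6.6]
grip_width: 0.0584
grasp_force: 67.1
```

```bash
python3 -m creep '[[[0,0,0],[0,0,0]],[[0,0,0],[0,0,0]],[[0,0,0],[0,0,0]],[[0,0,0],[0,0,0]],[[0,0,-10],[0,0,0]],[[0,0,-30],[0,0,0]],[[-20,0,-50],[0,0,0]],[[-20,0,-50],[0,0,0]],[[-5,0,-10],[0,0,0]],[[0,0,0],[0,0,0]],[[0,0,0],[0,0,0]]]' 78; python3 - <<'E'
from h import *
state()
w=cam("wrist"); cv2.imwrite("pics/w3.png",w["image"]); c=cloud(w); g=cv2.cvtColor(w["image"],cv2.COLOR_BGR2GRAY)
d=np.hypot(c[...,0]-.5977,c[...,1]-.071)
m=(d>.013)&(d<.035)&(c[...,2]>.03)&(c[...,2]<.06); print("pulley top z",np.percentile(c[m][:,2],[5,50,95]))
m=m&(c[...,2]>np.percentile(c[m][:,2],95)-.004); print(cv2.minEnclosingCircle(c[m][:,:2].astype(np.float32)))
m=(d<.015)&(c[...,2]>.057); print("top",cv2.minEnclosingCircle(c[m][:,:2].astype(np.float32)),np.percentile(c[m][:,2],[50,95]))
A=(.5976,.0707); u,v=proj(w,[[*A,.062]])[0]; print(u,v)
yy,xx=np.mgrid[int(v)-16:int(v)+17,int(u)-16:int(u)+17]
P=at_z(w,np.c_[xx.ravel(),yy.ravel()],.062); G=g[yy,xx].ravel(); r=np.hypot(P[:,0]-A[0],P[:,1]-A[1]); dk=(r<.0065)&(G<110)
X=P[dk][:,:2]; X0=X.mean(0); e=np.linalg.svd(X-X0)[2][0]; print(dk.sum(),X0,np.degrees(np.arctan(e[1]/e[0])),np.linalg.svd(X-X0)[1])
E
```

```text
clock: 13.42
eef_pos: [0.6185, 0.0323, 0.1647]
tool_rot: [0.502, 0.865, -0.001, -0.002]
ft_force: [0.5, -0.5, 1.1]
grip_width: 0.0778
grasp_force: 0.0
13.43 [0.6185 0.0323 0.1647] [[-0.496, 0.868, -0.004], [0.868, 0.496, -0.0], [0.002, -0.003, -1.0]] [ 0.53 -0.54  1.13] 0.0778 0.0 [0.052 0.514 0.234 1.294 0.    1.104]
pulley top z [0.03878213 0.04147551 0.04608673]
((0.5976540446281433, 0.06985782831907272), 0.03008694015443325)
top ((0.5979040265083313, 0.07109168916940689), 0.011126854456961155) [0.06101175 0.06256904]
322.13014200131926 181.04595954682077
26 [0.59734149 0.07052467] 17.885126208365136 [0.0185622  0.00156395]
```

View pics/w3.png

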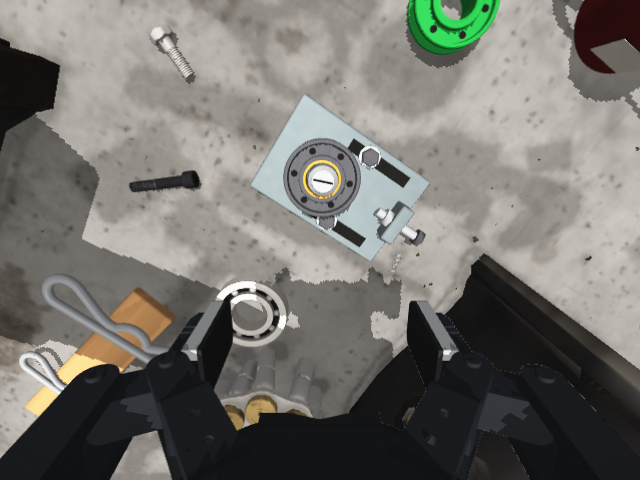

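The pulley sits home: its rim at (322,181) is concentric with the axle, and its top is at 46 mm. The mark now reads 17.9°. Before moving to the clip, I'll check the housing's extent there.

```bash
python3 - <<'E'
from h import *
for n in("top","scene"):
    p=cam(n); c=cloud(p); v=p["z_map"]>0
    for x in np.arange(.28,.46,.02):
        m=v&(c[...,0]>x)&(c[...,0]<x+.02)&(c[...,1]<.1)&(c[...,1]>-.35)&(c[...,2]>.06)&(c[...,2]<.35)
        if m.sum()>5: print(n,round(x,2),m.sum(),"y",np.round(np.percentile(c[m][:,1],[1,99]),3),"z",round(float(np.percentile(c[m][:,2],99)),3),"for y<-.12:",round(float(c[m&(c[...,1]<-.12)][:,2].max()),3) if (m&(c[...,1]<-.12)).any() else None)
    for q,z in[("clip_loop",.015),("clip_tip",.015),("clip_seat",.015)]:
        for r in vision.place_of(p,q)[:2]: print(q,round(r["score"],2),np.round(at_z(p,r["position"],z)[0],4))
E
```

```text
top 0.28 591 y [-0.166 -0.012] z 0.232 for y<-.12: 0.214
top 0.3 563 y [-0.165 -0.01 ] z 0.215 for y<-.12: 0.214
top 0.32 554 y [-0.161 -0.012] z 0.235 for y<-.12: 0.215
top 0.34 518 y [-0.159 -0.013] z 0.27 for y<-.12: 0.206
top 0.36 229 y [-0.141 -0.007] z 0.305 for y<-.12: 0.195
top 0.38 38 y [-0.037 -0.023] z 0.31 for y<-.12: None
clip_loop 0.73 [ 0.3103 -0.3228  0.015 ]
clip_loop 0.7 [ 0.4876 -0.007   0.015 ]
clip_tip 0.7 [ 0.3925 -0.2937  0.015 ]
clip_tip 0.66 [ 0.5232 -0.2801  0.015 ]
clip_seat 0.64 [ 0.481  -0.2663  0.015 ]
clip_seat 0.51 [ 0.3588 -0.3215  0.015 ]
scene 0.28 1134 y [-0.17  0.03] z 0.231 for y<-.12: 0.212
scene 0.3 1266 y [-0.168  0.031] z 0.227 for y<-.12: 0.213
scene 0.32 1152 y [-0.166  0.034] z 0.246 for y<-.12: 0.211
scene 0.34 598 y [-0.163  0.038] z 0.278 for y<-.12: 0.205
scene 0.36 244 y [-0.041  0.038] z 0.309 for y<-.12: None
scene 0.38 24 y [-0.04  -0.031] z 0.308 for y<-.12: None
clip_loop 0.65 [ 0.3028 -0.3455  0.015 ]
clip_loop 0.48 [ 0.4347 -0.2404  0.015 ]
clip_tip 0.62 [ 0.5239 -0.2784  0.015 ]
clip_tip 0.57 [ 0.3724 -0.2933  0.015 ]
clip_seat 0.73 [ 0.3495 -0.3228  0.015 ]
clip_seat 0.56 [ 0.4769 -0.2647  0.015 ]
```

```bash
python3 -m creep '[[[-10,-20,-30],[0,0,0]],[[-21,-40,-10],[0,0,0]],[[-21,-40,0],[0,0,0]],[[-21,-40,0],[0,0,0]],[[-21,-40,0],[0,0,0]],[[-21,-40,0],[0,0,0]],[[-21,-40,10],[0,0,0]],[[-15,-31,20],[0,0,0]]]' 50;  python3 -m creep '[[[0,0,10],[0,0,-0.155]],[[0,0,5],[0,0,-0.155]],[[0,0,0],[0,0,-0.155]],[[0,0,0],[0,0,-0.155]],[[0,0,0],[0,0,0]],[[0,0,0],[0,0,0]]]'; python3 - <<'E'
from h import *
state()
w=cam("wrist"); cv2.imwrite("pics/w4.png",w["image"])
for q,z in[("clip_loop",.015),("clip_tip",.015),("clip_seat",.015)]:
    for r in vision.place_of(w,q)[:2]: print(q,round(r["score"],2),r["position"],np.round(at_z(w,r["position"],z)[0],4))
E
```

```text
clock: 14.88
eef_pos: [0.4419, -0.2453, 0.1774]
tool_rot: [0.502, 0.865, -0.0, 0.002]
ft_force: [-0.4, -0.6, -0.7]
grip_width: 0.0501
grasp_force: 0.0
clock: 15.62
eef_pos: [0.4422, -0.2435, 0.1617]
tool_rot: [0.215, 0.977, -0.0, 0.0]
ft_force: [0.0, 0.5, 0.3]
grip_width: 0.05
grasp_force: 0.0
15.62 [ 0.4422 -0.2435  0.1617] [[-0.907, 0.42, 0.0], [0.42, 0.907, -0.0], [-0.0, -0.0, -1.0]] [0.01 0.52 0.34] 0.05 0.0 [-0.503  0.291 -0.113  1.166 -0.    -0.069]
clip_loop 0.68 [316.2, 221.9] [ 0.439  -0.2461  0.015 ]
clip_loop 0.67 [142.3, 132.0] [ 0.3117 -0.3424  0.015 ]
clip_tip 0.88 [244.5, 187.7] [ 0.3861 -0.2889  0.015 ]
clip_tip 0.69 [318.4, 311.5] [ 0.5207 -0.2817  0.015 ]
clip_seat 0.96 [200.9, 168.4] [ 0.3566 -0.3143  0.015 ]
clip_seat 0.55 [310.2, 270.0] [ 0.4783 -0.2705  0.015 ]
```

View pics/w4.png

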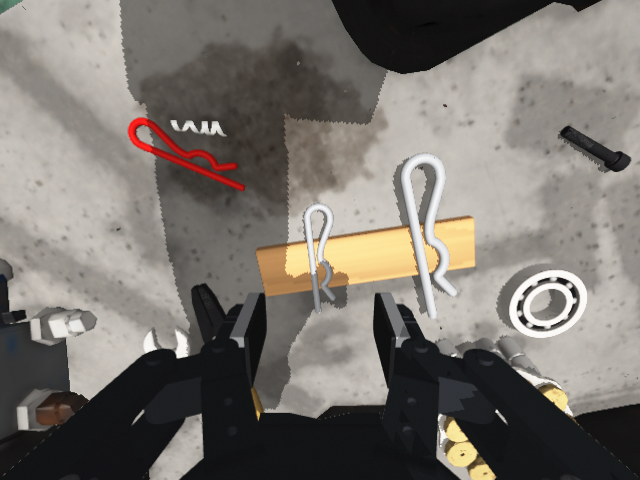

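The wrist view shows the small clip with its loop around (319,216) and its leg running from (309,225) to (318,309). I'll fit the leg line and loop in numbers.

```bash
python3 - <<'E'
from h import *
im=cv2.imread("pics/w4.png"); w=cam("wrist"); im=w["image"]; c=cloud(w)
hsv=cv2.cvtColor(im,cv2.COLOR_BGR2HSV)
m=np.zeros(im.shape[:2],bool); m[200:312,300:340]=True
z=c[...,2]
print("z on leg", [ (r,round(float(np.nanmax(z[r,303:325])),4)) for r in (225,240,260,280,295,303)])
wm=m&(hsv[...,1]<40)&(z>.0095)
for r in range(202,312,6): print(r,np.where(wm[r])[0].tolist())
np.save("wm.npy",wm)
E
```

```text
z on leg [(225, 0.0184), (240, 0.018), (260, 0.0182), (280, 0.0177), (295, 0.304), (303, 0.0183)]
202 []
208 [307, 308, 309, 310, 311, 312, 313, 314, 315, 316, 317, 318, 319, 320, 321, 322, 323, 324, 325, 326, 327, 328, 329]
214 [304, 305, 306, 307, 308, 309, 310, 326, 327, 328, 329, 330, 331, 332]
220 [304, 305, 306, 307, 308, 309, 310, 327, 328, 329, 330, 331, 332, 333]
226 [305, 306, 307, 308, 309, 310, 311, 325, 326, 327, 328, 329, 330, 331]
232 [306, 307, 308, 309, 310, 311, 323, 324, 325, 326, 327, 328, 329, 337]
238 [306, 307, 308, 309, 310, 311, 312, 321, 322, 323, 324, 325, 326, 327]
244 [307, 308, 309, 310, 311, 312, 319, 320, 321, 322, 323, 324]
250 [308, 309, 310, 311, 312, 313, 317, 318, 319, 320, 321, 322, 323]
256 [309, 310, 311, 312, 313, 314, 317, 318, 319, 320, 321, 322]
262 [310, 311, 312, 313, 314, 315, 319, 320, 321, 322, 323, 324, 325, 326, 327]
268 [310, 311, 312, 313, 314, 315, 325, 326, 327, 328, 329, 330]
274 [311, 312, 313, 314, 315, 316, 326, 327, 328, 329, 330, 331]
280 [312, 313, 314, 315, 316, 317, 323, 324, 325, 326, 327, 328, 329]
286 [312, 313, 314, 315, 316, 317, 321, 322, 323, 324, 325, 326, 327]
292 [313, 314, 315, 316, 317, 318, 325, 326, 327, 328, 329, 330, 331, 332]
298 [314, 315, 316, 317, 318, 319, 330, 331, 332, 333, 334]
304 [314, 315, 316, 317, 318, 319, 320, 325]
310 [315, 316, 317, 318, 319, 320]
```

```bash
python3 - <<'E'
from h import *
w=cam("wrist"); wm=np.load("wm.npy")
o=bot.get_obs(); t=np.array(o["eef_pos"]); Rt=R.from_quat(o["tool_rot"]).as_matrix()
pts=[]
for r in range(222,311):
    x=np.where(wm[r])[0]; x=x[x<322]
    if len(x)==0: continue
    run=[x[0]]
    for k in x[1:]:
        if k==run[-1]+1: run.append(k)
        else: break
    if len(run)<9: pts.append([np.mean(run),r])
Q=at_z(w,pts,.015)[:,:2]; X0=Q.mean(0); e=np.linalg.svd(Q-X0)[2][0]; e*=np.sign(e[0]); n=np.array([-e[1],e[0]])
print("leg dir deg",np.degrees(np.arctan2(e[1],e[0])),"resid",np.std((Q-X0)@n))
ys,xs=np.where(wm); keep=xs<336; A=at_z(w,np.c_[xs,ys][keep],.015)[:,:2]
s=(A-X0)@e; l=(A-X0)@n; print("along",s.min(),s.max(),"lat",l.min(),l.max())
lp=s<s.min()+.03; print("loop lat",l[lp].min(),l[lp].max())
loop=X0+e*(s.min()+.0135)+n*.010; loop2=X0+e*(s.max()-.093)+n*.010; print("clip_loop",loop,loop2)
T=np.array([*loop,0]); print("in tool",((T-t)@Rt)[:2])
E
```

```text
leg dir deg -18.733418706120442 resid 0.0002353867901991929
along -0.05896204695961819 0.04648771076438733 lat -0.002942682666079413 0.022924861076123015
loop lat -0.0028790608067478874 0.022924861076123015
clip_loop [ 0.43626134 -0.24287804] [ 0.43526673 -0.24254074]
in tool [ 0.00561843 -0.0019699 ]
```

```bash
python3 -m creep '[[[5.6,-2,10],[0,0,0]],[[0,0,30],[0,0,-0.107]],[[0,0,35],[0,0,0]],[[0,0,25],[0,0,0]],[[0,0,0],[0,0,0]],[[0,0,0],[0,0,0]]]' 50; python3 - <<'E'
from h import *
state()
w=cam("wrist"); c=cloud(w); z=c[...,2]; im=w["image"]
o=bot.get_obs(); t=np.array(o["eef_pos"]); Rt=R.from_quat(o["tool_rot"]).as_matrix()
hsv=cv2.cvtColor(im,cv2.COLOR_BGR2HSV); L=(c-t)@Rt
m=(z>.0145)&(z<.024)&(hsv[...,1]<45)&(L[...,0]<.03)&(L[...,0]>-.1)&(abs(L[...,1])<.022)
q=L[m]; print(m.sum())
for a in np.arange(-.1,.03,.008):
    s=q[(q[:,0]>a)&(q[:,0]<a+.008)]
    if len(s)>5: print(round(a+.004,3),np.round([s[:,1].min(),s[:,1].max()],4),np.round(np.median(s[:,2])+0,4))
print(q[:,0].max(),q[:,0].min())
cv2.imwrite("pics/w5.png",im)
E
```

```text
clock: 16.68
eef_pos: [0.4365, -0.2432, 0.0622]
tool_rot: [0.162, 0.987, -0.0, 0.0]
ft_force: [0.2, -1.1, 0.2]
grip_width: 0.0498
grasp_force: 0.0
16.68 [ 0.4365 -0.2432  0.0622] [[-0.948, 0.319, 0.001], [0.319, 0.948, -0.0], [-0.001, -0.0, -1.0]] [ 0.2  -1.07  0.15] 0.0498 0.0 [-0.508  0.381 -0.272  0.917 -0.    -0.183]
2768
-0.088 [-0.0125 -0.007 ] 0.0458
-0.08 [-0.0124  0.0079] 0.0456
-0.072 [-0.0123  0.0072] 0.0456
-0.064 [-0.0121  0.0031] 0.0456
-0.056 [-0.0127  0.0062] 0.0455
-0.048 [-0.0126  0.0069] 0.0458
-0.04 [-0.0125  0.0055] 0.0456
-0.032 [-0.0124  0.0016] 0.0457
-0.024 [-0.0122  0.0046] 0.0456
-0.016 [-0.0121  0.0082] 0.0457
-0.008 [-0.0126  0.0124] 0.0457
0.0 [-0.0125  0.0129] 0.0457
0.008 [-0.0118  0.0128] 0.0455
0.016 [-0.0069  0.0078] 0.0463
0.014318733864215075 -0.09206933363444915
```

View pics/w5.png

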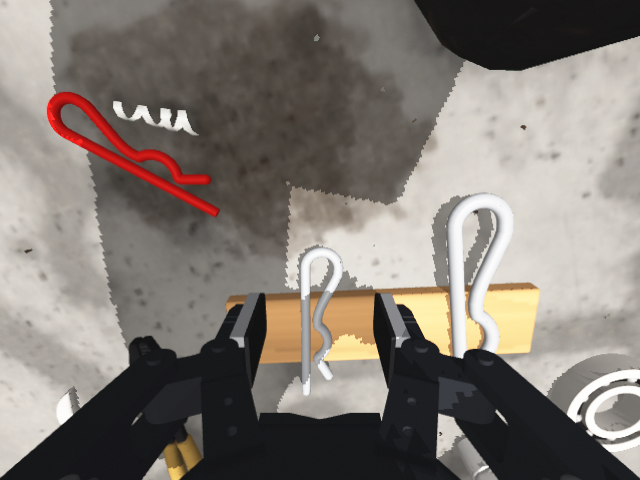

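The small clip lies centred between the fingers and parallel to the tool, with its loop at (321,265). Now down and grip.

```bash
python3 -m creep '[[[1,0,25],[0,0,0]],[[0,0,20],[0,0,0]],[[0,0,8],[0,0,0]],[[0,0,5],[0,0,0]],[[0,0,0],[0,0,0]],[[0,0,0],[0,0,0]]]' 50;  python3 -m creep '[[[0,0,0],[0,0,0]],[[0,0,0],[0,0,0]],[[0,0,0],[0,0,0]],[[0,0,0],[0,0,0]],[[0,0,0],[0,0,0]]]' 15
```

```text
clock: 17.48
eef_pos: [0.4359, -0.2429, 0.0043]
tool_rot: [0.162, 0.987, -0.0, 0.001]
ft_force: [-0.6, -0.6, -0.2]
grip_width: 0.0503
grasp_force: 0.0
clock: 18.1
eef_pos: [0.4356, -0.2428, 0.0038]
tool_rot: [0.162, 0.987, -0.0, 0.0]
ft_force: [-0.7, 0.6, 3.0]
grip_width: 0.0234
grasp_force: 58.7
```

```bash
python3 -m creep '[[[0,0,-8],[0,0,0]],[[0,0,-25],[0,0,0]],[[0,0,-40],[0,0,0]],[[0,0,-50],[0,0,0]],[[0,0,-30],[0,0,0]],[[0,0,0],[0,0,0]],[[0,0,0],[0,0,0]]]'; cat > grip.py <<'E'
from h import *
def leg(save=None):
    w=cam("wrist"); c=cloud(w); o=bot.get_obs(); t=np.array(o["eef_pos"]); Rt=R.from_quat(o["tool_rot"]).as_matrix()
    L=(c-t)@Rt
    m=(L[...,0]<-.025)&(L[...,0]>-.11)&(abs(L[...,1]+.010)<.012)&(L[...,2]>-.03)&(L[...,2]<.0)
    q=L[m]; print("n",m.sum(),"tip x",np.percentile(q[:,0],[0.3,1]) if len(q) else None)
    for a in np.arange(-.1,-.02,.01):
        s=q[(q[:,0]>a)&(q[:,0]<a+.01)]; s=s[s[:,1]<-.004]
        if len(s)>5: print(round(a+.005,3),"y",np.round([s[:,1].min(),s[:,1].max(),(s[:,1].min()+s[:,1].max())/2],4),"top z",round(float(np.percentile(s[:,2],20)),4))
    if save: cv2.imwrite(save,w["image"])
    return w
E
python3 -c "
from grip import *
state(); leg('pics/w6.png')"
```

```text
clock: 18.98
eef_pos: [0.4345, -0.2422, 0.1557]
tool_rot: [0.162, 0.987, 0.0, -0.001]
ft_force: [-0.3, 0.1, -0.6]
grip_width: 0.0231
grasp_force: 58.8
18.98 [ 0.4345 -0.2422  0.1557] [[-0.948, 0.319, -0.002], [0.319, 0.948, 0.001], [0.002, 0.0, -1.0]] [-0.33  0.1  -0.64] 0.0231 58.79 [-0.508  0.284 -0.14   1.149 -0.    -0.184]
n 1068 tip x [-0.05418212 -0.0526106 ]
-0.055 y [-0.0126 -0.0072 -0.0099] top z -0.0135
-0.045 y [-0.013  -0.0043 -0.0086] top z -0.0139
-0.035 y [-0.0132 -0.0042 -0.0087] top z -0.0139
-0.025 y [-0.0131 -0.0042 -0.0087] top z -0.014
```

View pics/w6.png

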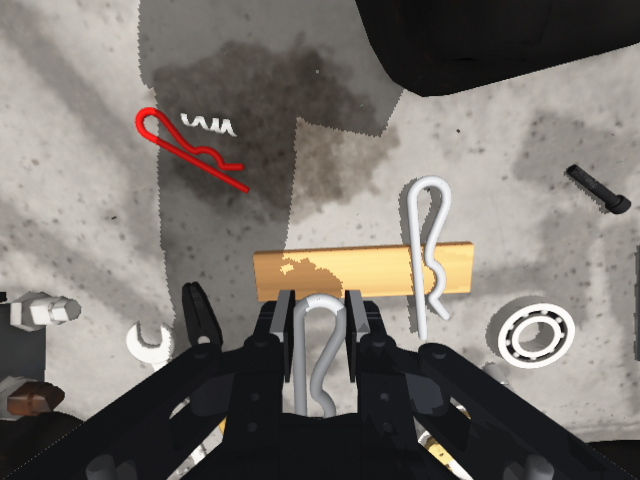

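The wrist view shows the clip held by its loop at (320,320), level, with its leg at columns 295–303. The tip is hidden behind the gripper. I'll fit the leg line more finely.

```bash
cat >> grip.py <<'E'
def fit(k=3):
    from scipy.optimize import least_squares
    Q=[]
    for _ in range(k):
        w=cam("wrist"); c=cloud(w); o=bot.get_obs(); t=np.array(o["eef_pos"]); Rt=R.from_quat(o["tool_rot"]).as_matrix(); L=(c-t)@Rt
        m=(L[...,0]<-.012)&(L[...,0]>-.058)&(L[...,1]<-.0065)&(L[...,1]>-.016)&(L[...,2]>-.03)&(L[...,2]<-.004); Q.append(L[m])
    q=np.vstack(Q)
    # cylinder r=3 mm: y=a+b(x+.05), z=c+d(x+.05)
    f=least_squares(lambda p:np.hypot(q[:,1]-p[0]-p[1]*(q[:,0]+.05),q[:,2]-p[2]-p[3]*(q[:,0]+.05))-.003,[-.01,0,-.011,0],loss="soft_l1",f_scale=.0004)
    a,b,cc,d=f.x; print("n",len(q),"seat y,z",np.round([a,cc],4),"slopes deg y,z per +x",np.round(np.degrees([b,d]),2),"tip y,z",np.round([a-.043*b,cc-.043*d],4),"res",np.median(abs(f.fun)))
    return f.x
E
python3 -c "
from grip import *
fit()"
```

```text
n 2571 seat y,z [-0.0099 -0.0102] slopes deg y,z per +x [-0.91 -0.16] tip y,z [-0.0092 -0.0101] res 0.0002655024822423653
```

```bash
python3 - <<'E'
from h import *
P=[]
for n in("top","scene"):
    p=cam(n); c=cloud(p); v=(p["z_map"]>0)&(c[...,0]>.33)&(c[...,0]<.47)&(c[...,1]>-.1)&(c[...,1]<.12)&(c[...,2]>.05)&(c[...,2]<.36); q=c[v]; print(n,len(q))
    for lo,hi in((.05,.12),(.12,.16),(.16,.21),(.21,.25),(.25,.28),(.28,.33)):
        s=q[(q[:,2]>lo)&(q[:,2]<hi)]
        if len(s)>3: print(lo,hi,len(s),"x",np.round(np.percentile(s[:,0],[2,98]),3),"y",np.round(np.percentile(s[:,1],[2,98]),3),"y of x>.375",np.round([s[s[:,0]>.375][:,1].min(),s[s[:,0]>.375][:,1].max()],3) if (s[:,0]>.375).any() else "")
E
```

```text
top 1123
0.05 0.12 20 x [0.363 0.374] y [-0.096  0.018] y of x>.375 
0.12 0.16 12 x [0.364 0.375] y [-0.094  0.002] y of x>.375 [0.004 0.004]
0.16 0.21 575 x [0.332 0.369] y [-0.098  0.034] y of x>.375 [0.004 0.004]
0.21 0.25 372 x [0.33  0.375] y [-0.084  0.036] y of x>.375 [0.005 0.01 ]
0.25 0.28 61 x [0.345 0.367] y [-0.04  -0.025] y of x>.375 
0.28 0.33 83 x [0.366 0.392] y [-0.037 -0.023] y of x>.375 [-0.038 -0.023]
scene 889
0.16 0.21 160 x [0.333 0.359] y [-0.099  0.032] y of x>.375 
0.21 0.25 384 x [0.33 0.37] y [-0.054  0.037] y of x>.375 
0.25 0.28 179 x [0.341 0.368] y [-0.042 -0.029] y of x>.375 
0.28 0.33 166 x [0.361 0.386] y [-0.04  -0.028] y of x>.375 [-0.04  -0.026]
```

```bash
python3 -m creep '[[[-10,20,0],[0,0,0]],[[-18,42,0],[0,0,0]],[[-18,44,0],[0,0,0]],[[-18,44,0],[0,0,0]],[[-8,34,0],[0,0,0]],[[8,39,0],[0,0,0]],[[8,39,0],[0,0,0]],[[8,39,0],[0,0,0]],[[7,28,0],[0,0,0]],[[0,0,0],[0,0,0]]]';  python3 -m creep '[[[0,0,0],[0,0,-0.157]],[[0,0,10],[0,0,-0.157]],[[0,0,25],[0,0,-0.157]],[[0,0,25],[0,0,-0.157]],[[0,0,10],[0,0,0]],[[0,0,0],[0,0,0]],[[0,0,0],[0,0,0]]]'; python3 -c "
from grip import *
state(); fit()"
```

```text
clock: 20.52
eef_pos: [0.579, 0.0582, 0.1559]
tool_rot: [0.16, 0.987, -0.0, -0.001]
ft_force: [-0.6, -0.3, 0.0]
grip_width: 0.0231
grasp_force: 58.9
clock: 21.4
eef_pos: [0.58, 0.0559, 0.0876]
tool_rot: [-0.15, 0.989, -0.0, 0.001]
ft_force: [0.2, 0.1, -0.1]
grip_width: 0.0233
grasp_force: 58.9
21.4 [0.58   0.0559 0.0876] [[-0.955, -0.297, 0.002], [-0.297, 0.955, 0.0], [-0.002, -0.0, -1.0]] [ 0.25  0.08 -0.14] 0.0233 58.91 [ 0.096  0.497 -0.006  1.066 -0.    -0.206]
n 2572 seat y,z [-0.0097 -0.0102] slopes deg y,z per +x [-1.04 -0.04] tip y,z [-0.009  -0.0102] res 0.0002675153026826232
```

```bash
python3 -m creep '[[[20,4,0],[0,0,0]],[[30,6,0],[0,0,0]],[[30,6,0],[0,0,0]],[[10.4,1.9,0],[0,0,0]],[[0,0,0],[0,0,0]],[[0,0,0],[0,0,0]],[[0,0,0],[0,0,0]]]'; python3 - <<'E'
from h import *
state()
H=np.array([.5977,.0708])
o=bot.get_obs(); t=np.array(o["eef_pos"]); Rt=R.from_quat(o["tool_rot"]).as_matrix()
tip=t+Rt@[-.0927,-.009,-.0106]; seat=t+Rt@[-.0517,-.0098,-.0106]; print(tip,seat,np.linalg.norm(H-tip[:2]))
l=(tip-seat)[:2]/.041; n=np.array([-l[1],l[0]]); print("miss mm",1e3*(H-seat[:2])@n,"d",(H-seat[:2])@l,"ang",np.degrees(np.arctan2(l[1],l[0])))
ims=[]
for nme in("scene","top"):
    p=cam(nme); uv=proj(p,[tip,seat,[*H,.062]]); print(nme,uv.round(1).tolist()); u,v=uv[0].astype(int)
    ims.append(cv2.resize(p["image"][v-35:v+40,u-50:u+50],None,fx=4,fy=4,interpolation=cv2.INTER_CUBIC))
    for q,z in(("clip_tip",tip[2]),("axle_top",.062)):
        for r in vision.place_of(p,q)[:2]: print(q,round(r["score"],2),np.round(r["position"],1))
cv2.imwrite("pics/tip.png",np.hstack(ims))
E
```

```text
clock: 22.42
eef_pos: [0.4887, 0.0463, 0.0867]
tool_rot: [-0.151, 0.989, -0.0, 0.0]
ft_force: [-0.2, 0.3, -0.6]
grip_width: 0.0232
grasp_force: 58.9
22.43 [0.4887 0.0463 0.0867] [[-0.954, -0.299, 0.001], [-0.299, 0.954, 0.0], [-0.001, -0.0, -1.0]] [-0.24  0.27 -0.65] 0.0232 58.92 [ 0.094  0.337 -0.264  0.969  0.    -0.209]
[0.57980544 0.06539565 0.09736092] [0.54091408 0.05239177 0.09732377] 0.01869284281077089
miss mm -0.5491820477069014 d 0.05970390183311149 ang 18.488095561742163
scene [[282.8, 201.7], [276.1, 209.8], [286.5, 210.5]]
clip_tip 0.68 [356.8 343.1]
top [[258.2, 239.5], [263.1, 253.9], [257.8, 235.1]]
clip_tip 0.54 [387.1 305.5]
clip_tip 0.18 [334.6 292.7]
axle_top 0.86 [256.5 236.8]
```

View pics/tip.png

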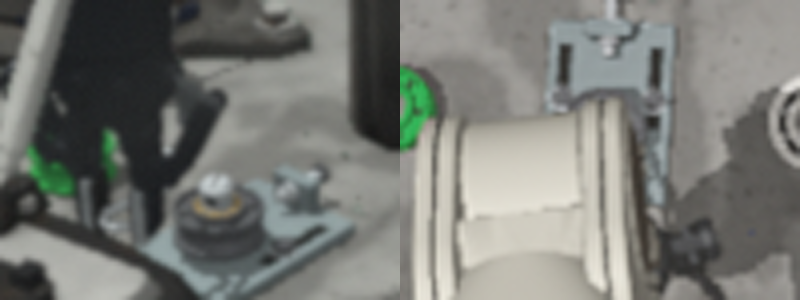

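The crops show the pulley with its bush and the axle top at scene-crop (215,185). The arm hides the clip in the top view, and the leg isn't distinct in the scene view. I'll overlay the predicted leg on the scene crop.

```bash
python3 - <<'E'
from grip import *
fit(1)
o=bot.get_obs(); t=np.array(o["eef_pos"]); Rt=R.from_quat(o["tool_rot"]).as_matrix()
p=cam("scene"); X=np.array([t+Rt@np.array([-x,-.0098,-.0106]) for x in (0,.03,.0517,.08,.0927)]); uv=proj(p,X); print(uv.round(1).tolist(), proj(p,[t]).round(1))
c=cloud(p)
L=(c-t)@Rt; m=(L[...,0]<-.02)&(L[...,0]>-.105)&(abs(L[...,1])<.03)&(L[...,2]<.005)&(L[...,2]>-.03)&(p["z_map"]>0); print(m.sum(),L[m][::max(1,m.sum()//15)].round(4).tolist()); ys,xs=np.where(m); print(xs.min(),xs.max(),ys.min(),ys.max())
a=cv2.resize(p["image"][180:240,235:315],None,fx=9,fy=9,interpolation=cv2.INTER_CUBIC)
for q in uv: cv2.circle(a,(int((q[0]-235)*9),int((q[1]-180)*9)),4,(0,0,255),1)
cv2.imwrite("pics/tip2.png",a)
E
```

```text
n 855 seat y,z [-0.0097 -0.0102] slopes deg y,z per +x [-1.02 -0.02] tip y,z [-0.0089 -0.0102] res 0.00026424078038795847
[[266.5, 221.0], [272.0, 214.6], [275.9, 210.1], [280.7, 204.5], [282.8, 202.1]] [[262.9 224.1]]
5 [[-0.0769, 0.0092, -0.0128], [-0.077, 0.0065, -0.0133], [-0.0727, 0.0073, -0.0127], [-0.0359, -0.0097, -0.0115], [-0.0328, -0.0111, -0.0108]]
273 274 203 214
```

View pics/tip2.png

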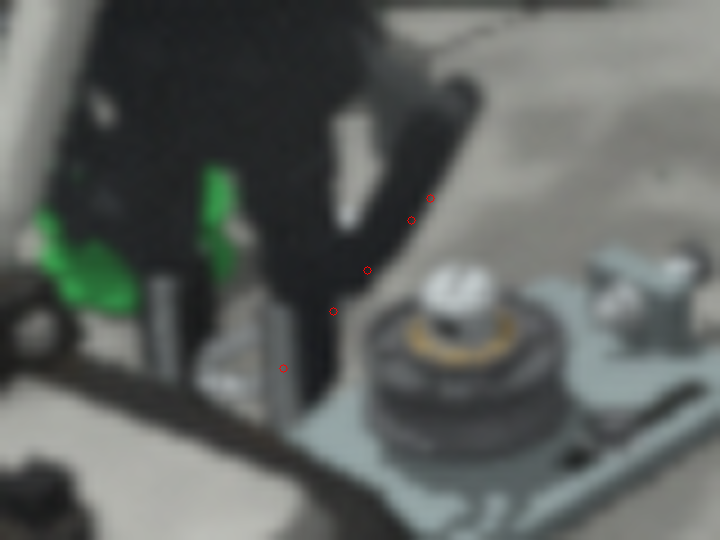

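The overlay shows the loop between the fingers, with the leg running behind the knuckle and towards the axle. Now I'll descend beside the axle to hole height.

```bash
python3 -m creep '[[[0,-0.5,10],[0,0,0]],[[0,0,15],[0,0,0]],[[0,0,12],[0,0,0]],[[0,0,6],[0,0,0]],[[0,0,3],[0,0,0]],[[0,0,0],[0,0,0]],[[0,0,0],[0,0,0]],[[0,0,0],[0,0,0]]]'; cat > chk.py <<'E'
from h import *
H=np.array([.5977,.0708]); state()
o=bot.get_obs(); t=np.array(o["eef_pos"]); Rt=R.from_quat(o["tool_rot"]).as_matrix()
tip=t+Rt@[-.0927,-.009,-.0106]; seat=t+Rt@[-.0517,-.0098,-.0106]
l=(tip-seat)[:2]/.041; n=np.array([-l[1],l[0]]); print("miss mm",1e3*(H-seat[:2])@n,"d",(H-seat[:2])@l,"ang",np.degrees(np.arctan2(l[1],l[0])),"wire z",seat[2],tip[2],"F tool",Rt.T@o["ft_force"])
E
python3 chk.py
```

```text
clock: 23.82
eef_pos: [0.488, 0.0458, 0.041]
tool_rot: [-0.151, 0.989, -0.0, 0.0]
ft_force: [0.2, -0.4, -1.3]
grip_width: 0.0231
grasp_force: 58.9
23.82 [0.488  0.0458 0.041 ] [[-0.954, -0.299, 0.001], [-0.299, 0.954, 0.0], [-0.001, -0.0, -1.0]] [ 0.2  -0.41 -1.3 ] 0.0231 58.92 [ 0.093  0.393 -0.322  0.855  0.    -0.21 ]
miss mm -0.2251356914456198 d 0.06047313462667533 ang 18.49062050470584 wire z 0.051662174606576426 0.05169827232294432 F tool [-0.06679307 -0.45384833  1.30208887]
```

```bash
python3 -m creep '[[[-2,0,0],[0,0,0]],[[-2,0.1,0],[0,0,0]],[[-1,0,0],[0,0,0]],[[-1,0,0],[0,0,0]],[[0,0,0],[0,0,0]]]'; python3 -m creep '[[[-1,0,0],[0,0,0]],[[-1,0,0],[0,0,0]],[[0,0,0],[0,0,0]]]';python3 -m creep '[[[-1,0,0],[0,0,0]],[[0,0,0],[0,0,0]]]'; python3 chk.py
```

```text
clock: 24.45
eef_pos: [0.4934, 0.0476, 0.0406]
tool_rot: [-0.151, 0.989, -0.0, 0.0]
ft_force: [-0.2, -0.2, 0.0]
grip_width: 0.0231
grasp_force: 58.9
clock: 24.82
eef_pos: [0.4954, 0.0482, 0.0406]
tool_rot: [-0.151, 0.989, 0.0, 0.0]
ft_force: [1.2, 0.9, -1.1]
grip_width: 0.0234
grasp_force: 58.9
clock: 25.08
eef_pos: [0.4964, 0.0485, 0.0406]
tool_rot: [-0.151, 0.989, -0.0, 0.0]
ft_force: [-1.2, -0.5, 0.2]
grip_width: 0.0228
grasp_force: 58.9
25.07 [0.4964 0.0485 0.0406] [[-0.954, -0.299, 0.0], [-0.299, 0.954, -0.0], [-0.0, -0.0, -1.0]] [-1.2  -0.48  0.22] 0.0228 58.92 [ 0.097  0.408 -0.298  0.864 -0.    -0.206]
miss mm -0.1772886177284025 d 0.05170281323535997 ang 18.487982839873805 wire z 0.0512422616997142 0.05124721942632553 F tool [ 1.29419632 -0.10190561 -0.22354833]
```

```bash
for i in 1 2 3; do python3 -m creep '[[[-1,0,0],[0,0,0]],[[0,0,0],[0,0,0]]]'; done; python3 chk.py
```

```text
clock: 25.32
eef_pos: [0.4973, 0.0488, 0.0406]
tool_rot: [-0.151, 0.989, 0.0, 0.0]
ft_force: [0.8, -0.3, -0.4]
grip_width: 0.0229
grasp_force: 58.9
clock: 25.58
eef_pos: [0.4983, 0.0491, 0.0406]
tool_rot: [-0.151, 0.989, -0.0, 0.0]
ft_force: [-0.6, 0.6, -0.8]
grip_width: 0.023
grasp_force: 58.9
clock: 25.82
eef_pos: [0.4992, 0.0494, 0.0406]
tool_rot: [-0.151, 0.989, 0.0, 0.0]
ft_force: [-0.8, 0.4, -0.2]
grip_width: 0.0234
grasp_force: 58.9
25.82 [0.4992 0.0494 0.0406] [[-0.954, -0.299, 0.0], [-0.299, 0.954, 0.0], [-0.0, -0.0, -1.0]] [-0.78  0.35 -0.19] 0.0234 58.92 [ 0.099  0.413 -0.29   0.867  0.    -0.205]
miss mm -0.14922017478036637 d 0.04868279546723238 ang 18.490700099102796 wire z 0.05122348419062079 0.051229604353963384 F tool [0.63676385 0.56625775 0.19443484]
```

```bash
python3 -m creep '[[[-1.5,0,0],[0,0,0]],[[-1.5,0,0],[0,0,0]],[[0,0,0],[0,0,0]]]'; python3 -m creep '[[[-1.5,0,0],[0,0,0]],[[-1.5,0.1,0],[0,0,0]],[[0,0,0],[0,0,0]]]';python3 -m creep '[[[-1.5,0,0],[0,0,0]],[[-1.5,0.1,0],[0,0,0]],[[0,0,0],[0,0,0]]]'; python3 chk.py
```

```text
clock: 26.2
eef_pos: [0.5022, 0.0503, 0.0406]
tool_rot: [-0.151, 0.989, 0.0, 0.0]
ft_force: [-0.6, -0.5, -0.2]
grip_width: 0.0232
grasp_force: 58.9
clock: 26.58
eef_pos: [0.505, 0.0513, 0.0406]
tool_rot: [-0.151, 0.989, 0.0, 0.0]
ft_force: [-0.0, 0.0, -0.1]
grip_width: 0.023
grasp_force: 58.9
clock: 26.95
eef_pos: [0.5078, 0.0523, 0.0406]
tool_rot: [-0.151, 0.989, -0.0, 0.0]
ft_force: [0.3, 0.8, -0.1]
grip_width: 0.0231
grasp_force: 58.9
26.95 [0.5078 0.0523 0.0406] [[-0.954, -0.299, 0.0], [-0.299, 0.954, 0.0], [-0.0, -0.0, -1.0]] [ 0.29  0.79 -0.15] 0.0231 58.92 [ 0.103  0.427 -0.267  0.877 -0.    -0.201]
miss mm -0.17659661741304547 d 0.039643069456655196 ang 18.49318634938008 wire z 0.05122263794064473 0.05122867836067635 F tool [-0.51502399  0.66881425  0.14748249]
```

Tip is well inside the hole with no force. Continue until the bow meets the axle.

```bash
for i in 1 2; do python3 -m creep '[[[-2,0,0],[0,0,0]],[[-2,0.1,0],[0,0,0]],[[-2,0,0],[0,0,0]],[[0,0,0],[0,0,0]]]'; done; for i in 1 2; do python3 -m creep '[[[-1.5,0,0],[0,0,0]],[[-1.5,0.1,0],[0,0,0]],[[0,0,0],[0,0,0]]]'; done;  python3 chk.py
```

```text
clock: 27.45
eef_pos: [0.5136, 0.0542, 0.0406]
tool_rot: [-0.151, 0.989, -0.0, 0.0]
ft_force: [0.1, -0.2, -1.0]
grip_width: 0.0233
grasp_force: 58.9
clock: 27.95
eef_pos: [0.5192, 0.0561, 0.0406]
tool_rot: [-0.151, 0.989, 0.0, 0.0]
ft_force: [-0.3, -0.2, -0.8]
grip_width: 0.0231
grasp_force: 58.9
clock: 28.32
eef_pos: [0.5214, 0.0574, 0.0404]
tool_rot: [-0.151, 0.988, 0.0, -0.0]
ft_force: [-3.2, 1.6, -1.5]
grip_width: 0.023
grasp_force: 58.8
clock: 28.7
eef_pos: [0.5241, 0.0582, 0.0403]
tool_rot: [-0.151, 0.989, 0.0, -0.001]
ft_force: [-3.2, 3.0, 0.2]
grip_width: 0.0229
grasp_force: 58.9
28.7 [0.5241 0.0582 0.0403] [[-0.954, -0.299, -0.001], [-0.299, 0.954, 0.0], [0.001, 0.001, -1.0]] [-3.21  3.    0.2 ] 0.0229 58.87 [ 0.11   0.456 -0.219  0.897  0.    -0.193]
miss mm -0.6146219881611028 d 0.02227804337255474 ang 18.506426260242744 wire z 0.05083299203448811 0.05078540109947302 F tool [ 2.16440826  3.81935699 -0.19611952]
```

```bash
for i in 1 2 3; do python3 -m creep '[[[-1,0,0],[0,0,0]],[[-1,0,0],[0,0,0]],[[0,0,0],[0,0,0]]]'; done;  python3 chk.py
```

```text
clock: 29.08
eef_pos: [0.5251, 0.0586, 0.04]
tool_rot: [-0.151, 0.989, 0.0, -0.002]
ft_force: [-6.2, 1.8, -0.1]
grip_width: 0.0231
grasp_force: 58.9
clock: 29.45
eef_pos: [0.5266, 0.0591, 0.0399]
tool_rot: [-0.151, 0.989, 0.0, -0.002]
ft_force: [-5.8, 2.2, -0.6]
grip_width: 0.0231
grasp_force: 59.0
clock: 29.82
eef_pos: [0.5285, 0.0598, 0.0399]
tool_rot: [-0.151, 0.989, 0.0, -0.002]
ft_force: [-6.4, 2.2, -0.4]
grip_width: 0.0229
grasp_force: 59.1
29.82 [0.5285 0.0598 0.0399] [[-0.954, -0.299, -0.004], [-0.299, 0.954, -0.0], [0.004, 0.001, -1.0]] [-6.44  2.24 -0.44] 0.0229 59.07 [ 0.112  0.466 -0.204  0.905  0.    -0.191]
miss mm -0.6972652548747537 d 0.0175640859331884 ang 18.501794771402057 wire z 0.05031170585166865 0.05016254313696507 F tool [5.47416809 4.05626531 0.46484475]
```

```bash
python3 -m creep '[[[-1,0,-0.3],[0,0,0]],[[-1,0,-0.3],[0,0,0]],[[0,0,0],[0,0,0]]]'; for i in 1 2 3; do python3 -m creep '[[[-1,0,0],[0,0,0]],[[-1,0,0],[0,0,0]],[[0,0,0],[0,0,0]]]'; done;  python3 chk.py
```

```text
clock: 30.2
eef_pos: [0.5332, 0.061, 0.0415]
tool_rot: [-0.151, 0.988, 0.0, 0.001]
ft_force: [-1.8, 4.2, -0.8]
grip_width: 0.0226
grasp_force: 58.9
clock: 30.58
eef_pos: [0.5353, 0.0615, 0.0416]
tool_rot: [-0.151, 0.989, 0.0, 0.001]
ft_force: [0.0, 5.2, -0.5]
grip_width: 0.0233
grasp_force: 58.9
clock: 30.95
eef_pos: [0.5366, 0.0619, 0.0413]
tool_rot: [-0.151, 0.989, 0.0, 0.001]
ft_force: [-1.5, 5.5, -1.2]
grip_width: 0.0226
grasp_force: 58.8
clock: 31.32
eef_pos: [0.5398, 0.0628, 0.0418]
tool_rot: [-0.151, 0.988, 0.0, 0.002]
ft_force: [0.1, 6.2, -0.7]
grip_width: 0.0228
grasp_force: 58.8
31.32 [0.5398 0.0628 0.0418] [[-0.954, -0.299, 0.003], [-0.299, 0.954, 0.001], [-0.004, 0.0, -1.0]] [ 0.1   6.25 -0.73] 0.0228 58.78 [ 0.115  0.478 -0.177  0.912  0.001 -0.188]
miss mm 0.01168183969781201 d 0.0060001112226387 ang 18.51464589730436 wire z 0.05255771453521616 0.052703947176837095 F tool [-1.9566532   5.93047113  0.73852087]
```

```bash
python3 -m creep '[[[-1,0.3,0],[0,0,0]],[[-1,0.3,0.3],[0,0,0]],[[0,0,0],[0,0,0]]]'; for i in 1 2 ; do python3 -m creep '[[[-1,0,0],[0,0,0]],[[0,0,0],[0,0,0]]]'; done;  python3 chk.py
```

```text
clock: 31.7
eef_pos: [0.5415, 0.0635, 0.0415]
tool_rot: [-0.151, 0.989, -0.0, 0.002]
ft_force: [1.6, 4.5, -1.1]
grip_width: 0.0232
grasp_force: 58.9
clock: 31.95
eef_pos: [0.5418, 0.0637, 0.0413]
tool_rot: [-0.151, 0.989, -0.0, 0.001]
ft_force: [2.5, 5.0, -0.7]
grip_width: 0.0231
grasp_force: 59.0
clock: 32.2
eef_pos: [0.5423, 0.0639, 0.0411]
tool_rot: [-0.151, 0.989, -0.0, 0.001]
ft_force: [3.4, 4.9, 0.1]
grip_width: 0.0231
grasp_force: 59.0
32.2 [0.5423 0.0639 0.0411] [[-0.954, -0.298, 0.001], [-0.298, 0.954, -0.0], [-0.001, -0.0, -1.0]] [3.36 4.86 0.12] 0.0231 58.96 [ 0.117  0.484 -0.168  0.917 -0.    -0.186]
miss mm -0.24846442633210655 d 0.0032783007196534575 ang 18.47822668647574 wire z 0.051726990071672405 0.05176700232608605 F tool [-4.65917648  3.63022862 -0.12034056]
```

```bash
for i in 1 2 3 ; do python3 -m creep '[[[-1,0.1,0],[0,0,0]],[[0,0,0],[0,0,0]]]'; done;  python3 chk.py
```

```text
clock: 32.45
eef_pos: [0.5427, 0.0642, 0.0409]
tool_rot: [-0.151, 0.989, -0.0, -0.0]
ft_force: [1.2, 3.3, -0.1]
grip_width: 0.0235
grasp_force: 58.9
clock: 32.7
eef_pos: [0.5436, 0.0645, 0.0408]
tool_rot: [-0.151, 0.989, -0.0, -0.0]
ft_force: [1.5, 2.7, -1.0]
grip_width: 0.0232
grasp_force: 59.0
clock: 32.95
eef_pos: [0.5441, 0.0647, 0.0407]
tool_rot: [-0.151, 0.989, -0.0, -0.0]
ft_force: [0.6, 1.8, -1.0]
grip_width: 0.023
grasp_force: 59.2
32.95 [0.5441 0.0647 0.0407] [[-0.955, -0.298, -0.001], [-0.298, 0.955, -0.001], [0.001, -0.001, -1.0]] [ 0.59  1.83 -0.99] 0.023 59.17 [ 0.119  0.489 -0.161  0.922 -0.001 -0.184]
miss mm -0.392777738973245 d 0.0012806066357334775 ang 18.463099769935457 wire z 0.051277497110689255 0.0512331207584564 F tool [-1.10954261  1.57560622  0.9901464 ]
```

```bash
for i in 1 2 3 ; do python3 -m creep '[[[-0.8,0,0],[0,0,0]],[[0,0,0],[0,0,0]]]'; done;  python3 chk.py
```

```text
clock: 33.2
eef_pos: [0.5448, 0.0649, 0.0407]
tool_rot: [-0.151, 0.989, -0.0, -0.001]
ft_force: [-0.0, -0.6, -0.2]
grip_width: 0.0234
grasp_force: 59.4
clock: 33.45
eef_pos: [0.5458, 0.0655, 0.0408]
tool_rot: [-0.151, 0.989, -0.0, -0.0]
ft_force: [-0.8, 1.2, -0.0]
grip_width: 0.023
grasp_force: 59.1
clock: 33.7
eef_pos: [0.5463, 0.0659, 0.0407]
tool_rot: [-0.151, 0.989, 0.0, -0.001]
ft_force: [-1.9, -0.2, -0.8]
grip_width: 0.0233
grasp_force: 59.0
33.7 [0.5463 0.0659 0.0407] [[-0.954, -0.299, -0.001], [-0.299, 0.954, -0.0], [0.001, 0.0, -1.0]] [-1.87 -0.16 -0.81] 0.0233 59.04 [ 0.12   0.493 -0.154  0.925  0.    -0.183]
miss mm -0.8460249290983994 d -0.0011658615886550158 ang 18.496483121686147 wire z 0.051251945485827566 0.05121073356088897 F tool [1.82929848 0.40332192 0.81465786]
```

```bash
for i in 1 2 ; do python3 -m creep '[[[-0.8,0,0],[0,0,0]],[[0,0,0],[0,0,0]]]'; done;  python3 chk.py
```

```text
clock: 33.95
eef_pos: [0.5465, 0.066, 0.0405]
tool_rot: [-0.151, 0.989, 0.0, -0.001]
ft_force: [-3.1, 0.5, 0.0]
grip_width: 0.0231
grasp_force: 59.3
clock: 34.2
eef_pos: [0.5467, 0.0662, 0.0403]
tool_rot: [-0.151, 0.989, 0.0, -0.002]
ft_force: [-4.3, -0.4, -0.5]
grip_width: 0.0228
grasp_force: 59.3
34.2 [0.5467 0.0662 0.0403] [[-0.954, -0.299, -0.003], [-0.299, 0.954, -0.0], [0.003, 0.001, -1.0]] [-4.28 -0.44 -0.53] 0.0228 59.32 [ 0.12   0.496 -0.15   0.928  0.    -0.183]
miss mm -0.9556498976204313 d -0.0017011433648022381 ang 18.489812217765756 wire z 0.05071574316989432 0.05058496767772192 F tool [4.21168072 0.85976782 0.54175406]
```

```bash
python3 -m creep '[[[1,0,-0.3],[0,0,0]],[[0.4,0,0],[0,0,0]],[[0,0,0],[0,0,0]]]'; python3 -m creep '[[[0,0,0],[0,0,0]],[[0,0,0],[0,0,0]],[[0,0,0],[0,0,0]],[[0,0,0],[0,0,0]]]' 45; python3 - <<'E'
from h import *
state(); w=cam("wrist"); c=cloud(w); o=bot.get_obs(); t=np.array(o["eef_pos"]); Rt=R.from_quat(o["tool_rot"]).as_matrix(); L=(c-t)@Rt
m=(L[...,0]<.03)&(L[...,0]>-.06)&(abs(L[...,1])<.0165)&(L[...,2]<-.004)&(L[...,2]>-.03); q=L[m]; print(len(q))
for a in np.arange(-.06,.03,.01):
    s=q[(q[:,0]>a)&(q[:,0]<a+.01)]
    if len(s)>5: print(round(a+.005,3),np.round([s[:,1].min(),s[:,1].max(),np.percentile(s[:,2],10)],4))
print("rear",q[:,0].max())
E
```

```text
clock: 34.58
eef_pos: [0.5466, 0.066, 0.0411]
tool_rot: [-0.151, 0.989, 0.0, -0.0]
ft_force: [-5.6, 0.1, -1.1]
grip_width: 0.0233
grasp_force: 59.3
clock: 35.08
eef_pos: [0.5475, 0.0659, 0.0415]
tool_rot: [-0.151, 0.989, -0.0, 0.001]
ft_force: [0.2, 0.0, 0.7]
grip_width: 0.0451
grasp_force: 0.0
35.08 [0.5475 0.0659 0.0415] [[-0.954, -0.299, 0.001], [-0.299, 0.954, 0.0], [-0.001, -0.0, -1.0]] [0.22 0.03 0.74] 0.0451 0.0 [ 0.12   0.493 -0.152  0.925 -0.    -0.183]
4140
-0.055 [ 0.0007  0.0077 -0.0112]
-0.045 [-0.0165  0.0076 -0.0193]
-0.035 [-0.0165  0.004  -0.0153]
-0.025 [-0.0127  0.0048 -0.0104]
-0.015 [-0.013   0.009  -0.0093]
-0.005 [-0.0129  0.0121 -0.0083]
0.005 [-0.0127  0.012  -0.0073]
0.015 [-0.0094  0.0077 -0.0061]
rear 0.014977775698143642
```

Released; the clip sags slightly onto its play but the numbers agree with home. Lift clear and verify.

```bash
python3 -m creep '[[[0,0,-5],[0,0,0]],[[0,0,-15],[0,0,0]],[[0,0,-30],[0,0,0]],[[0,0,-40],[0,0,0]],[[0,0,-30],[0,0,0]],[[0,0,0],[0,0,0]],[[0,0,0],[0,0,0]],[[0,0,0],[0,0,0]]]'; python3 - <<'E'
from h import *
state(); w=cam("wrist"); c=cloud(w); H=np.array([.5977,.0708]); a=np.radians(18.4); l=np.array([np.cos(a),np.sin(a)]); n=np.array([-l[1],l[0]])
for q,z in(("clip_loop",.046),("clip_seat",.0515),("clip_tip",.0555),("axle_top",.062),("pulley_centre",.046)):
    for r in vision.place_of(w,q)[:1]:
        X=at_z(w,r["position"],z)[0]; print(q,round(r["score"],2),np.round(r["position"],1),np.round(X,4),"along/lat rel H",np.round([(X[:2]-H)@l,(X[:2]-H)@n],4))
hsv=cv2.cvtColor(w["image"],cv2.COLOR_BGR2HSV)
s=(c[...,:2]-H)@l; t=(c[...,:2]-H)@n
m=(s<-.031)&(s>-.08)&(abs(t)<.03)&(c[...,2]>.03)&(c[...,2]<.07); print("wire behind pulley",m.sum(),"rear s",s[m].min() if m.any() else None,"lat",np.round([t[m].min(),t[m].max()],4),"z",np.percentile(c[m][:,2],[5,50,95]))
m=(s>.012)&(s<.07)&(abs(t)<.015)&(c[...,2]>.049)&(c[...,2]<.07); print("front",m.sum(),"max s",s[m].max() if m.any() else None, np.round([t[m].min(),t[m].max()],4) if m.any() else "", np.percentile(c[m][:,2],[5,50,95]) if m.any() else "")
d=np.hypot(s,t); m=(d>.015)&(d<.03)&(abs(t)>.018)&(c[...,2]>.03)&(c[...,2]<.06); print("pulley z",np.percentile(c[m][:,2],[50,98]))
E
```

```text
clock: 36.12
eef_pos: [0.546, 0.0658, 0.16]
tool_rot: [-0.151, 0.989, 0.0, -0.001]
ft_force: [-0.8, 0.7, -0.5]
grip_width: 0.045
grasp_force: 0.0
36.12 [0.546  0.0658 0.16  ] [[-0.954, -0.299, -0.003], [-0.299, 0.954, -0.0], [0.003, 0.0, -1.0]] [-0.77  0.74 -0.51] 0.045 0.0 [ 0.12   0.38   0.011  1.204  0.    -0.183]
clip_loop 0.65 [320.6 236.7] [0.5462 0.0663 0.046 ] along/lat rel H [-0.0503  0.0119]
clip_seat 0.9 [304.3 297.8] [0.5988 0.0688 0.0515] along/lat rel H [ 0.0005 -0.0022]
clip_tip 0.88 [310.1 340.5] [0.6338 0.0846 0.0555] along/lat rel H [0.0386 0.0017]
axle_top 0.75 [306.7 301.6] [0.5961 0.0704 0.062 ] along/lat rel H [-0.0016  0.0002]
pulley_centre 0.63 [449.8 341.9] [0.6045 0.2038 0.046 ] along/lat rel H [0.0484 0.124 ]
wire behind pulley 697 rear s -0.06421992768859794 lat [-0.0016  0.0235] z [0.04432437 0.04715184 0.05012105]
front 331 max s 0.04212132857971003 [-0.0018  0.0146] [0.05280525 0.05532361 0.05776746]
pulley z [0.04035946 0.04454765]
```

The measurements agree: the loop is 51 mm behind the axis, the tip is 41–42 mm beyond it, and the pulley is down. Handing in.

```bash
python3 -c "
from workcell import workorder
print(workorder.job_done())"
```

```text
the job is handed in; nothing more can be done
None
```

The pulley is down on the shoulder and let go, and the smaller R-clip is through the cross hole with its bow sprung over the axle, about 1 mm from home by the wrist camera. The job is handed in at about 36 s of the 72 s; no verdict was returned.

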